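Unload the finial dryer with a hook rod

ROBOT

A 7-joint arm with a two-finger parallel gripper is mounted at the origin on the work surface. World frame = base frame: x ahead of the robot, y to its left, z up, the work surface at z = 0. Lengths are in m, angles in degrees, forces in N, time in s.
With the tool pointing down it reaches from about 0.35 to 0.9 m from the base axis. Payload 19.9 kg.
Tool frame: the origin (TCP) lies on the front face of the gripper's body, between the roots of the fingers; the fingertips stand 97 mm ahead of it and the grasp point (between the pads) lies 78 mm ahead of it; z points along the fingers, y is the direction in which the jaws open and shut (so a half turn about z gives the same grasp; the last joint's range is limited). The gripper opens to 94 mm and grips with 3 to 60 N. Pads are 16 mm wide; open, the fingers measure 119 mm over their backs; the gripper's body (75 mm by 177 mm) begins 78 mm behind the grasp point.
Start: joints at [67.695, 23.915, -0.59, 92.452, 0.269, 63.638, -3.037], TCP at [0.213, -0.588, 0.303] pointing down, gripper open.
Joint ranges: [-161.28, 161.28], [-22.2, 115.67], [-73.04, 71.86], [3.21, 147.25], [-68.34, 248.33], [10.77, 114.83], [-161.83, 161.83]. Speed limits (degrees/s): [108.29, 108.29, 136.94, 136.94, 172.46, 172.46, 172.46].

INTERFACE

Orientations are given as a 3x3 rotation matrix whose columns are the frame's x, y, z axes.
In Python, from workcell import monitor, vision, r gives the robot as it stands.
- The arm moves only by the shell command python3 -m jog 'ROWS' [FORCE]. ROWS is a JSON object of lists of equal length, an entry for each row: "xyz": the shift along the tool's x, y, z in cm, a list of three; "rot": the turn, a rotation vector about the tool's x, y, z in degrees, a list of three; "jaw": the closure, from 0 (fully open) to 1 (shut). In form: {"xyz": [[tx, ty, tz], ...], "rot": [[wx, wy, wz], ...], "jaw": [jaw, ...]}. A call has 1 to 10 rows; each row shifts and turns the commanded pose from where the row before left it, along the tool's axes as they then stand; what a row does not reach is not made up. A row lasts 1/10 s, in which the tool goes at most 50 mm and 8.59 degrees, less where a joint would pass 70% of its speed; a pose out of reach is approached as far as the arm can. A call is refused whole if a number of a shift passes 5 or a number of a turn 8.59, either way. A call with a gripper value outside its range is refused whole. The fingers move at their own pace and stop on an object; FORCE is the grip in N (left out, the last holds). Time passes only in rows, so rows that do not move let the fingers close. It gives the time, the measured TCP pose, the force and the opening at its end, in the units of the state.
- monitor.get_obs(): the state, without advancing time (a new reading comes with each control period).
- vision.camera(name): name is "side" or "top" or "wrist"; returns a dict with "color" (420x560x3 uint8, red, green, blue), "z_map" (420x560 float32, m along the optical axis (not along the pixel's ray), 0 where there is no reading), "fx", "fy", "cx", "cy" (pixels), "rvec" (rotation vector, rad) and "tvec" (3), from world to camera coordinates, as OpenCV has them; the wrist camera has in their place "tool_from_camera" (4x4, takes a point from camera to tool coordinates, whose origin is the TCP and whose axes are the flange's). Camera axes: x right, y down, z forward; pixel columns grow to the right and rows downward; lengths in m; the calibration is good to about 2 mm. A picture is of the moment at which its call begins: read the wrist's pose just before it.
- r.hand_in(): hands the job in, once; it reports no verdict.
The state is a dict: "time_s": time; "q": joint angles; "qvel": joint speeds; "tau": joint torques, N m; "eef_pos": TCP position; "ee_rot": TCP orientation; "wrist_force": force on the tool from outside, world axes, zero at the start; "ft_torque": the same for the moment, N m; "grip_width": finger opening in m.
Only numpy, scipy, OpenCV 4.12 (cv2) and the standard library are available. Lean on these libraries where they do the work, as an engineer would, in place of code of your own. Each camera call takes 0.05 s, during which the arm holds its last target.

TASK

The turned finials in the warm-air dryer are dry. First stop the dryer's fan: slide the dust cover of the control box aside, press the stop button all the way down, and slide the cover fully back over it. Only then take the hook rod and use it to fetch every finial hanging in the narrow bays, standing each gently and upright on the wooden board, and finally lay the rod back, whole length on its cork mat; leave the mallet, the jar and the offcut where they are.

Things in the scene. Friction and masses are not known exactly. Their poses are not given: they have to be found in the camera images.
- dryer: Fixed warm-air dryer, 150 mm deep (x), 240 mm wide (y), 224 mm tall. Origin: on the bench below the line where the cross bars hang; x points into the bays, away from the robot. Base 40 mm tall; 6 mm walls make three bays 72 mm wide, centred at y = -78, 0, +78 mm. Open front at x = -90 mm, open back at x = 60 mm, top closed by a guard of 5 mm wires, 219 mm up. A finial may hang in any bay.
- dryer_front (a point): Centre of the dryer's open front, at ledge height. In each bay a 14 mm wide ledge runs along both walls, top 165 mm above the bench, 44 mm free between them. The cross bars rest over the ledges 90 mm behind this point, between 6 mm high lips (9 to 15 mm before and behind the bar's axis): lift a bar at least 7 mm and keep it up to bring it out of the front.
- rod: Hook rod, 110 g, first lying on the cork mat. Origin: under the centre of its wooden handle; x runs from handle to hook, z up as it lies. A straight 7 mm steel rod runs from the handle, axis 17 mm above the underside, to x = 225 mm, where a finger (7 mm thick, axis at x = 221.5 mm) turns up to 34 mm above the underside, 13.5 mm above the rod's top.
- rod_handle (a point): Place to grip the rod: on its axis, 20 mm ahead of the rod's origin, near the balance point. Handle a straight-sided block 100 mm long (x -50 to +50 from the origin), 24 mm wide (y), 34 mm tall, sitting flat; this point is at mid height.
- rod_saddle (a point): Point on the rod's axis, 210 mm ahead of the rod's origin and 17 mm above it, midway in the 20 mm long saddle between the upturned finger and a small collar (13 mm across, x = 194 to 198 mm) that keeps a carried bar from sliding back. Cross bars are carried here, on the rod's top, 3.5 mm higher.
- mat: Fixed cork mat for the rod, 380 mm (x) by 130 mm (y), 6 mm thick; origin under its centre.
- controlbox: Fixed control box, 170 mm (x) by 80 mm (y), 30 mm tall; origin under its centre. Its x axis is the cover's sliding direction, pointing away from the robot. The stop button is on its top at x = -45 mm, y = 0.
- cover (a joint): Travel of the sheet-steel dust cover along the control box's +x, in m: 0 closed (over the button), 0.075 fully open. Slides with about 1.5 N of friction and stays where left.
- cover_tab (a point): Top centre of the black grip tab on the cover. Tab 14 mm thick (box x), 30 mm wide (box y), standing 34 mm above the cover's flat top plate, which is 60 by 60 mm and lies 58 mm above the bench; the cover's edges lie 30 mm to either side of the tab's centre.
- stop (a joint): Travel of the round grey stop button, in m: 0 up, 0.006 fully down; fully down takes about 5 N, it springs back.
- stop_top (a point): Top centre of the stop button's cap, 26 mm in diameter, about 52 mm above the bench, in a black round housing 42 mm across. Pressed straight down.
- board: Fixed dark wooden board on which the finials are to stand, 130 mm (x) by 240 mm (y), 18 mm thick; origin under its centre.
- finial1: Turned wooden finial on a steel hanger, about 80 g; three identical ones, two or three present. Origin: centre of its flat round underside, z up. Body 44 mm across in its lower 40 mm, then a neck 24 mm across up to 60 mm. A cross bar 6 mm thick, 62 mm long along the finial's y, has its axis 103 mm up. Starts hanging by the bar in a dryer bay; stands by itself on a flat surface.
- finial2: Turned wooden finial on a steel hanger, about 80 g; three identical ones, two or three present. Origin: centre of its flat round underside, z up. Body 44 mm across in its lower 40 mm, then a neck 24 mm across up to 60 mm. A cross bar 6 mm thick, 62 mm long along the finial's y, has its axis 103 mm up. Starts hanging by the bar in a dryer bay; stands by itself on a flat surface.
- finial3: Turned wooden finial on a steel hanger, about 80 g; three identical ones, two or three present. Origin: centre of its flat round underside, z up. Body 44 mm across in its lower 40 mm, then a neck 24 mm across up to 60 mm. A cross bar 6 mm thick, 62 mm long along the finial's y, has its axis 103 mm up. Starts hanging by the bar in a dryer bay; stands by itself on a flat surface.
- finial1_window (a point): Centre of the finial's window, 80 mm above its origin: an opening along the finial's x, 28 mm wide (y) and 40 mm high, between the body's top (20 mm below), the cross bar's underside (20 mm above) and two 4 mm wires (axes at y = -16 and +16 mm). The rod's hook goes through here and lifts the finial by its bar.
- finial2_window (a point): Centre of the finial's window, 80 mm above its origin: an opening along the finial's x, 28 mm wide (y) and 40 mm high, between the body's top (20 mm below), the cross bar's underside (20 mm above) and two 4 mm wires (axes at y = -16 and +16 mm). The rod's hook goes through here and lifts the finial by its bar.
- finial3_window (a point): Centre of the finial's window, 80 mm above its origin: an opening along the finial's x, 28 mm wide (y) and 40 mm high, between the body's top (20 mm below), the cross bar's underside (20 mm above) and two 4 mm wires (axes at y = -16 and +16 mm). The rod's hook goes through here and lifts the finial by its bar.
- mallet: Bystander: round wooden carver's mallet standing on its head, 72 mm in diameter, 155 mm tall; origin under its centre. Leave alone.
- jar: Bystander: amber glass jar with steel cap, 68 mm in diameter, 85 mm tall; origin under its centre. Leave alone.
- offcut: Bystander: wooden offcut 110 by 60 by 40 mm; origin under its centre. Leave alone.
Mind the look-alikes: they are no part of the job. Leave any black or blue look-alike of the finial1 alone. What is shaped like the finial3 but pink is not meant.

How it is judged (in metres and radians):
On the way, in this order (a step that is already met when the one before it is completed fails the run):
1. the dust cover is slid open (at least 55 mm) while all finials still hang in the dryer (value of joint cover above 0.055 m and distance of each of finial1, finial2, finial3 from where it was at the start of the episode below 0.025 m), for 0.1 s.
2. the stop button is pressed down (at least 4.5 of 6 mm) with the cover open and all finials still hanging (value of joint stop above 0.0045 m and value of joint cover above 0.045 m and distance of each of finial1, finial2, finial3 from where it was at the start of the episode below 0.025 m), for 0.05 s.
3. the cover is back over the button (within 6 mm of closed) while all finials still hang (value of joint cover below 0.006 m and value of joint stop below 0.002 m and distance of each of finial1, finial2, finial3 from where it was at the start of the episode below 0.025 m), for 0.2 s.
4. every finial stands upright on the board (x of finial1 in the frame of board between -0.065 and 0.065 m and y of finial1 in the frame of board between -0.12 and 0.12 m and z of finial1 in the frame of board between 0.012 and 0.024 m and angle between each of finial1, finial2, finial3's own z axis and vertical below 0.15 rad and x of finial2 in the frame of board between -0.065 and 0.065 m and y of finial2 in the frame of board between -0.12 and 0.12 m and z of finial2 in the frame of board between 0.012 and 0.024 m and x of finial3 in the frame of board between -0.065 and 0.065 m and y of finial3 in the frame of board between -0.12 and 0.12 m and z of finial3 in the frame of board between 0.012 and 0.024 m), for 0.2 s.
At the end, for the whole second after the job is handed in: Every finial present stands upright (within 0.15 rad) and still on the wooden board, its centre over the board; the rod lies still with handle centre and hook over the cork mat (5 mm grace to the sides), resting on it; the cover is closed within 6 mm and the button is up (all of step 4 and linear speed of each of finial1, finial2, finial3, rod below 0.02 m/s and x of rod in the frame of mat between -0.19 and 0.19 m and y of rod in the frame of mat between -0.07 and 0.07 m and z of each of rod, rod_saddle in the frame of mat below 0.045 m and x of rod_saddle in the frame of mat between -0.19 and 0.19 m and y of rod_saddle in the frame of mat between -0.07 and 0.07 m and value of joint cover below 0.006 m and value of joint stop below 0.002 m); the robot touches nothing.
It fails at once if a finial inside the dryer is touched with the gripper or arm instead of the rod ((x of finial1 in the frame of dryer between -0.06 and 0.1 m and contact force between any of the fingers, the arm and finial1 above 0.5 N) or (x of finial2 in the frame of dryer between -0.06 and 0.1 m and contact force between any of the fingers, the arm and finial2 above 0.5 N) or (x of finial3 in the frame of dryer between -0.06 and 0.1 m and contact force between any of the fingers, the arm and finial3 above 0.5 N)).
It fails at once if a finial is dropped or banged onto the board (over 25 N) (contact force between any of finial1, finial2, finial3 and board above 25 N).
It fails at once if the mallet, the jar or the offcut is moved more than 3 cm (distance of any of mallet, jar, offcut from where it was at the start of the episode above 0.03 m).
Of finial1, finial2, finial3 only 2 to 3 are there at a start; the rules pass over those that are not, and their reading is None.
At some moment in a run one of rod may be knocked a few centimetres aside while the robot is not near it.
It also fails if it takes over 210 s, if anything falls off the work surface, if the arm or the gripper's body presses on something with over 40 N, if the wrist force passes 120 N, or if a joint passes its speed limit or range.

## Working session

There is one attempt and no reset: what is moved stays moved. The work goes in short steps, Python scripts to look and compute and a shell command to move; the robot and the scene stay as the last step left them, time stands still between calls to the robot, and variables do not carry over. Pictures are saved under pics/ and viewed, and the job is handed in when it is done.

```bash
ls; mkdir -p pics; cat > h.py <<'E'
import numpy as np, cv2
from workcell import monitor, vision, r
def cam(n):
    o=monitor.get_obs(); c=vision.camera(n)
    return o,c
def save(n,f):
    o,c=cam(n); cv2.imwrite('pics/'+f,c['color'][:,:,::-1]); return o,c
def T_cw(c,o=None):
    if 'rvec' in c:
        R=cv2.Rodrigues(np.array(c['rvec'],float))[0]; t=np.array(c['tvec'],float).reshape(3)
        return R.T, -R.T@t
    M=np.array(c['tool_from_camera']); R=np.array(o['ee_rot']).reshape(3,3); p=np.array(o['eef_pos'])
    return R@M[:3,:3], R@M[:3,3]+p
def cloud(c,o=None):
    z=c['z_map']; h,w=z.shape; u,v=np.meshgrid(np.arange(w),np.arange(h))
    P=np.stack([(u-c['cx'])/c['fx']*z,(v-c['cy'])/c['fy']*z,z],-1)
    A,b=T_cw(c,o); P=P@A.T+b; P[z==0]=np.nan; return P
E
python3 - <<'E'
from h import *
o,c=save('top','top0.png'); np.savez('top0.npz',**c)
print(o)
print(T_cw(c))
o,c=save('side','side0.png'); np.savez('side0.npz',**c); print(T_cw(c))
o,c=save('wrist','wr0.png');print(c['tool_from_camera'])
E
```

```text
pics
{'time_s': 0.0, 'q': array([67.69497289, 23.94749248, -0.59127936, 92.48652992,  0.2679289 ,
       63.63832065, -3.03578114]), 'qvel': array([-0.01088255,  0.09479827, -0.11503625, -0.0679633 ,  0.09875418,
        0.05763312, -0.02259882]), 'tau': array([ 5.61214092e-04, -8.51257610e+01,  6.39065355e-01, -4.25973880e+01,
       -4.88062925e-02,  1.87510857e-02,  2.44913263e-04]), 'eef_pos': array([ 0.21293391, -0.58732134,  0.30202371]), 'ee_rot': array([[ 9.40116317e-01,  3.40853456e-01, -4.81978914e-04],
       [ 3.40853791e-01, -9.40115627e-01,  1.14087903e-03],
       [-6.42433480e-05, -1.23684333e-03, -9.99999233e-01]]), 'wrist_force': array([0.79800046, 0.22756103, 0.3576882 ]), 'ft_torque': array([ 0.02889681,  0.01407149, -0.03994812]), 'grip_width': 0.09402164587464983}
(array([[-0.02602253, -0.98300982,  0.18169897],
       [-0.9996549 ,  0.02493586, -0.00826287],
       [ 0.00359166, -0.18185128, -0.98331949]]), array([0.34262936, 0.00300207, 1.49860741]))
(array([[-0.27602917, -0.63769222,  0.71913596],
       [-0.96104149,  0.19432001, -0.19656801],
       [-0.01439261, -0.745378  , -0.66648667]]), array([-0.41399788,  0.27499052,  1.05145657]))
[[ 1.57043166e-04 -9.69087103e-01 -2.46718792e-01  7.34868075e-02]
 [ 9.99999884e-01  3.96677948e-05  4.80715711e-04  5.36964275e-04]
 [-4.56068606e-04 -2.46718839e-01  9.69086996e-01 -8.22022428e-02]
 [ 0.00000000e+00  0.00000000e+00  0.00000000e+00  1.00000000e+00]]
```

View pics/top0.png

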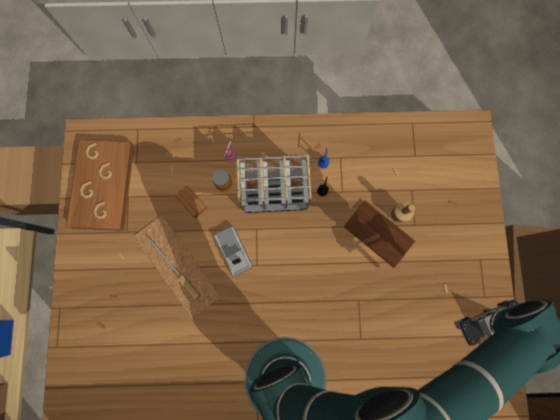

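View pics/side0.png

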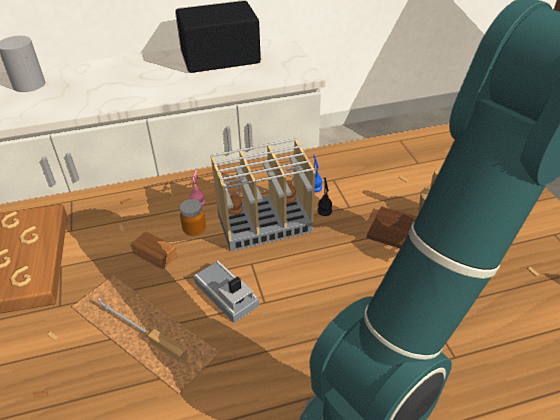

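View pics/wr0.png

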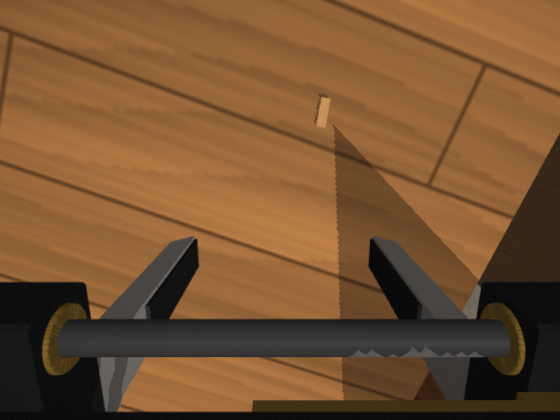

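The top view shows the rod and mat around (175,265), the control box at (233,250), the dryer at (275,183) and the board at (380,235). The mallet is at (404,212). The pink, blue and black look-alikes stand beside the dryer. Next I'll zoom in and measure.

```bash
python3 - <<'E'
from h import *
for n,(a,b,x0,x1) in {'top':(140,300,130,430),'side':(140,260,160,360)}.items():
    c=dict(np.load(n+'0.npz')); 
    im=c['color'][a:b,x0:x1,::-1]; s=800/(x1-x0)
    im=cv2.resize(im,None,fx=s,fy=s,interpolation=cv2.INTER_CUBIC)
    cv2.imwrite('pics/%sz.png'%n,im)
c=dict(np.load('top0.npz'));P=cloud(c)
np.set_printoptions(precision=3,suppress=True)
def blob(m,name):
    k,l,st,ce=cv2.connectedComponentsWithStats(m.astype(np.uint8))
    for i in range(1,k):
        if st[i,4]>25:
            Q=P[l==i]; Q=Q[~np.isnan(Q[:,0])]
            if len(Q)<20: continue
            (cx,cy),wh,an=cv2.minAreaRect(Q[:,:2].astype(np.float32))
            print(name,st[i],'c',cx,cy,'wh',wh,an,'z',np.median(Q[:,2]),Q[:,2].min(),Q[:,2].max())
Z=P[:,:,2]
m=np.zeros(Z.shape,bool); m[130:320,125:440]=1
blob(m&(Z>0.012),'>12mm')
blob(m&(Z>0.003)&(Z<0.035),'3-35')
blob(m&(Z>0.2)&(Z<0.24),'dryer top')
blob(m&(Z>0.05)&(Z<0.07),'50-70')
blob(m&(Z>0.08)&(Z<0.1),'80-100')
E
```

```text
>12mm [125 141   9  75 367] c 0.7422502636909485 0.5771762132644653 wh (0.021469203755259514, 0.28233352303504944) 89.66931915283203 z 0.04036424121067306 0.012112559407423396 0.05891667814467838
>12mm [224 141  12  20 126] c 0.8235685229301453 0.19077777862548828 wh (0.040013011544942856, 0.041485801339149475) 23.927936553955078 z 0.04928191867852083 0.012512251230620608 0.11311019940446831
>12mm [319 147  11  20 112] c 0.7906016111373901 -0.16978958249092102 wh (0.04457765445113182, 0.042427290230989456) 35.552215576171875 z 0.04439132758728748 0.012327701848616979 0.11157297055720838
>12mm [ 237  154   75   59 3526] c 0.6787686347961426 0.021737612783908844 wh (0.1535225659608841, 0.24020609259605408) 1.60067880153656 z 0.1624233535157441 0.012212548275516877 0.23163833092741193
>12mm [213 169  20  22 316] c 0.7192685604095459 0.2157866209745407 wh (0.061430297791957855, 0.06312107294797897) 78.22488403320312 z 0.08296324005732325 0.013019336140947413 0.09319424706940316
>12mm [317 176  12  20 115] c 0.681001603603363 -0.16149954497814178 wh (0.0412893183529377, 0.0440398603677749
[... 5510 characters left out ...]
14574, 0.059064581990242004) 25.98027801513672 z 0.05864713381384301 0.050235266546535096 0.06716604907127732
80-100 [213 169  16  16 190] c 0.7233078479766846 0.21761643886566162 wh (0.05813363939523697, 0.05541445314884186) 4.4226508140563965 z 0.08566467026782021 0.08020363908002093 0.09319424706940316
80-100 [398 202  10  17  50] c 0.5822672843933105 -0.4385415315628052 wh (0.03217069059610367, 0.05935690551996231) 88.73202514648438 z 0.08359034579247282 0.08007916462117182 0.0996951626186875
80-100 [232 257   9   7  34] c 0.4163855016231537 0.16082794964313507 wh (0.012948681600391865, 0.027668321505188942) 26.458419799804688 z 0.09272903404988997 0.08547916185607507 0.09957072872312667
```

```bash
ls pics
```

```text
side0.png
sidez.png
top0.png
topz.png
wr0.png
```

View pics/topz.png

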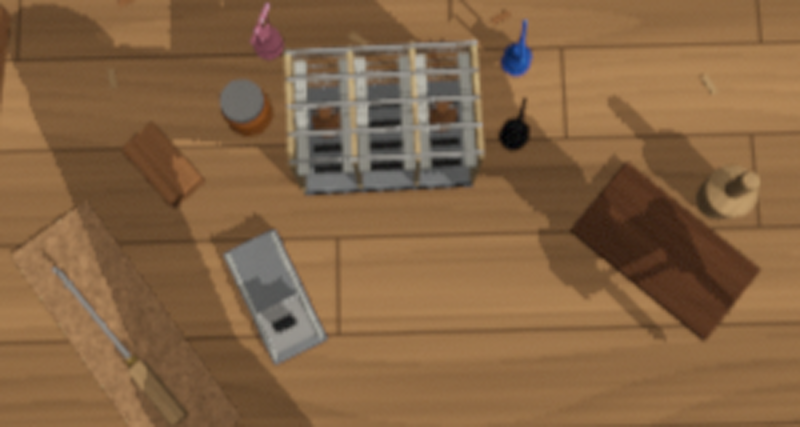

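View pics/sidez.png

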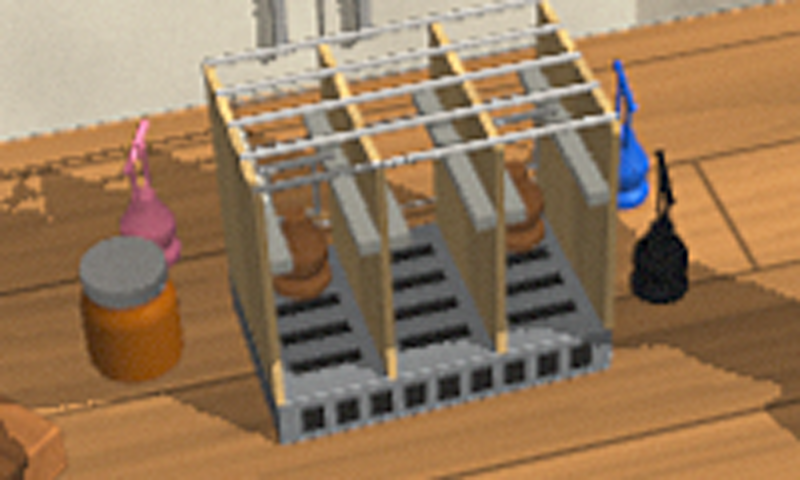

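Finials hang in the left and right bays and the middle bay is empty. The cover tab is at about (0.416, 0.161) with the box yawed about 25.5°. I'll move over the control box.

```bash
cat >> h.py <<'E'
from scipy.spatial.transform import Rotation as Ro
np.set_printoptions(precision=4,suppress=True)
def down(yaw):
    a=np.radians(yaw); return np.array([[np.cos(a),np.sin(a),0],[np.sin(a),-np.cos(a),0],[0,0,-1]])
def plan(xyz,yaw):
    o=monitor.get_obs(); R=np.array(o['ee_rot']); p=np.array(o['eef_pos'])
    Rt=down(yaw); d=np.array(xyz)-p
    print('t',o['time_s'],'pos',p,'yaw',np.degrees(np.arctan2(R[1,0],R[0,0])),'F',o['wrist_force'],'w',o['grip_width'])
    print(' rotvec deg',Ro.from_matrix(R.T@Rt).as_rotvec(degrees=True),' shift before rot cm',R.T@d*100,' shift after rot cm',Rt.T@d*100)
E
python3 - <<'E'
from h import *
plan([.4164,.161,.30],25.3)
E
```

```text
t 0.15 pos [ 0.213  -0.5874  0.3022] yaw 19.92863556993277 F [-0.     -0.1835 -0.0815] w 0.09381005700346497
 rotvec deg [-0.0521  0.0027 -5.3714]  shift before rot cm [ 44.6349 -63.4249   0.2724]  shift after rot cm [ 50.3761 -58.9683   0.219 ]
```

```bash
python3 -m jog '{"xyz":[[0,0,0],[1.5,-1.5,0],[2.5,-3,0],[2.5,-3,0],[2.5,-3,0],[2.5,-3,0],[2.5,-3,0],[2.5,-3,0],[2.5,-3,0],[2.5,-3,0]],"rot":[[0,0,-5.4],[0,0,0],[0,0,0],[0,0,0],[0,0,0],[0,0,0],[0,0,0],[0,0,0],[0,0,0],[0,0,0]],"jaw":[0,0,0,0,0,0,0,0,0,0]}'
python3 -m jog '{"xyz":[[2.5,-3,0],[2.5,-3,0],[2.5,-3,0],[2.5,-3,0],[2.5,-3,0],[2.5,-3,0],[2.5,-3,0],[2.5,-3,0],[1.5,-2,0],[0,0,0]],"rot":[[0,0,0],[0,0,0],[0,0,0],[0,0,0],[0,0,0],[0,0,0],[0,0,0],[0,0,0],[0,0,0],[0,0,0]],"jaw":[0,0,0,0,0,0,0,0,0,0]}'
python3 - <<'E'
from h import *
plan([.4164,.161,.30],25.3)
E
```

```text
time_s: 1.15
eef_pos: [0.2983, -0.2635, 0.3026]
ee_rot: [[0.904, 0.428, -0.0], [0.428, -0.904, -0.0], [-0.0, 0.0, -1.0]]
wrist_force: [0.9, 0.0, 0.6]
grip_width: 0.0939
time_s: 2.15
eef_pos: [0.3816, 0.0646, 0.3027]
ee_rot: [[0.902, 0.432, 0.0], [0.432, -0.902, 0.001], [0.001, -0.001, -1.0]]
wrist_force: [-0.5, -0.6, 0.4]
grip_width: 0.0939
t 2.15 pos [0.3816 0.0646 0.3027] yaw 25.56541841943695 F [-0.5134 -0.6097  0.4249] w 0.09387121117174749
 rotvec deg [-0.0387 -0.0303  0.2654]  shift before rot cm [ 7.3008 -7.1943  0.2829]  shift after rot cm [ 7.2675 -7.2283  0.2742]
```

```bash
python3 -m jog '{"xyz":[[2.4,-2.4,0],[2.4,-2.4,0],[2.5,-2.4,0],[0,0,0],[0,0,0]],"rot":[[0,0,0],[0,0,0],[0,0,0],[0,0,0],[0,0,0]],"jaw":[0,0,0,0,0]}'
python3 - <<'E'
from h import *
plan([.4164,.161,.30],25.3)
o,c=save('wrist','w1.png'); P=cloud(c,o); Z=P[:,:,2]
hsv=c['color'].astype(int)
m=(Z>0.085)&(Z<0.1); Q=P[m]; print('tab',cv2.minAreaRect(Q[:,:2].astype(np.float32)),np.median(Q,0))
m=(Z>0.054)&(Z<0.064); Q=P[m]; print('plate',cv2.minAreaRect(Q[:,:2].astype(np.float32)),np.median(Q,0))
E
```

```text
time_s: 2.65
eef_pos: [0.4164, 0.1579, 0.3022]
ee_rot: [[0.904, 0.428, -0.001], [0.428, -0.904, 0.0], [-0.001, -0.001, -1.0]]
wrist_force: [-0.0, -0.4, 0.1]
grip_width: 0.0937
t 2.65 pos [0.4164 0.1579 0.3022] yaw 25.366761527176198 F [-0.0098 -0.3965  0.0782] w 0.09367203000771865
 rotvec deg [-0.0353  0.0648  0.0667]  shift before rot cm [ 0.1351 -0.2843  0.2242]  shift after rot cm [ 0.1346 -0.2846  0.2242]
tab ((0.5314749479293823, 0.13374564051628113), (0.07498742640018463, 0.25757384300231934), 63.80459213256836) [0.429  0.1485 0.0921]
plate ((0.5283089876174927, 0.1173107922077179), (0.13529889285564423, 0.31044110655784607), 54.404659271240234) [0.4278 0.1579 0.0585]
```

View pics/w1.png

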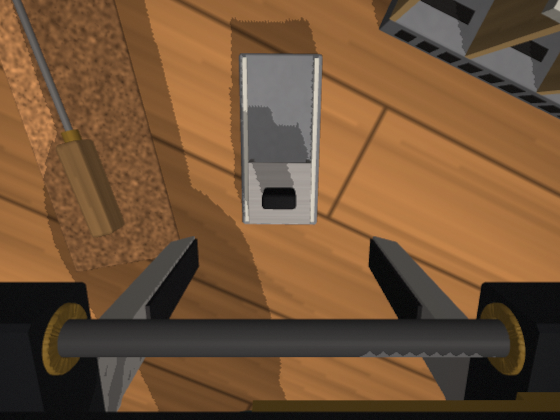

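The tab is at pixel (279,198), with its plate at (245–318, 163–222). I'll limit the measurement to that region.

```bash
cat >> h.py <<'E'
def rect(P,roi,z0,z1):
    u0,v0,u1,v1=roi; Q=P[v0:v1,u0:u1].reshape(-1,3); Q=Q[(Q[:,2]>z0)&(Q[:,2]<z1)]
    r_=cv2.minAreaRect(Q[:,:2].astype(np.float32)); 
    print('rect',len(Q),'c',np.round(r_[0],4),'wh',np.round(r_[1],4),'ang',round(r_[2],2),'medz',np.median(Q[:,2])); return Q
E
python3 - <<'E'
from h import *
o,c=save('wrist','w2.png'); P=cloud(c,o)
rect(P,(240,170,325,220),.085,.1);rect(P,(230,150,325,230),.054,.064);rect(P,(225,40,330,230),.026,.036)
E
```

```text
rect 573 c [0.4183 0.1623] wh [0.014  0.0298] ang 25.74 medz 0.09212022359456318
rect 3093 c [0.4186 0.1622] wh [0.0596 0.06  ] ang 25.08 medz 0.05852139555440483
rect 9661 c [0.4591 0.181 ] wh [0.1698 0.0801] ang 24.87 medz 0.030187665752800075
```

```bash
python3 - <<'E'
from h import *
plan([.4185,.1622,.163],25.0)
E
```

```text
t 2.75 pos [0.4164 0.157  0.3024] yaw 25.25913307015617 F [-0.1711 -1.0904 -0.7383] w 0.09403287724721188
 rotvec deg [0.0228 0.0445 0.2591]  shift before rot cm [ 0.4253 -0.3857 13.9441]  shift after rot cm [ 0.4127 -0.382  13.9446]
```

```bash
python3 -m jog '{"xyz":[[0.4,-0.4,2],[0,0,3],[0,0,3],[0,0,3],[0,0,2],[0,0,0.9],[0,0,0],[0,0,0]],"rot":[[0,0,0.2],[0,0,0],[0,0,0],[0,0,0],[0,0,0],[0,0,0],[0,0,0],[0,0,0]],"jaw":[0.3,0.3,0.3,0.3,0.3,0.3,0.3,0.3]}'
python3 - <<'E'
from h import *
plan([.4185,.1622,.163],25.0)
E
```

```text
time_s: 3.55
eef_pos: [0.4188, 0.1633, 0.1645]
ee_rot: [[0.906, 0.424, 0.001], [0.424, -0.906, -0.0], [0.001, 0.0, -1.0]]
wrist_force: [0.1, -1.0, 0.2]
grip_width: 0.0657
t 3.55 pos [0.4188 0.1633 0.1645] yaw 25.09908068771211 F [ 0.1396 -0.9726  0.2314] w 0.06573202887872484
 rotvec deg [ 0.0242 -0.048   0.0991]  shift before rot cm [-0.0755  0.0846  0.1516]  shift after rot cm [-0.0752  0.0848  0.1516]
```

```bash
python3 -m jog '{"xyz":[[0,0.1,0.1],[0,0,0],[0,0,0],[0,0,0],[0,0,0],[0,0,0],[0,0,0],[0,0,0]],"rot":[[0,0,0],[0,0,0],[0,0,0],[0,0,0],[0,0,0],[0,0,0],[0,0,0],[0,0,0]],"jaw":[0.4,0.5,0.6,0.7,0.8,0.8,0.8,0.8]}' 15
python3 - <<'E'
from h import *
plan([.4185,.1622,.163],25.0)
E
```

```text
time_s: 4.35
eef_pos: [0.4187, 0.1633, 0.1628]
ee_rot: [[0.905, 0.425, -0.0], [0.425, -0.905, 0.001], [0.0, -0.001, -1.0]]
wrist_force: [-3.0, 5.1, 3.3]
grip_width: 0.0297
t 4.35 pos [0.4187 0.1633 0.1628] yaw 25.16811315698771 F [-2.9888  5.1071  3.2978] w 0.029747029139844314
 rotvec deg [-0.0468 -0.018   0.1681]  shift before rot cm [-0.0626  0.0925 -0.0177]  shift after rot cm [-0.0624  0.0927 -0.0176]
```

Gripped at 29.7 mm, which matches the tab. I'll slide it 75 mm along +x.

```bash
python3 -m jog '{"xyz":[[0.5,0,0],[1,0,0],[1,0,0],[1,0,0],[1,0,0],[1,0,0],[1,0,0],[0.5,0,0],[0.4,0,0],[0,0,0]],"rot":[[0,0,0],[0,0,0],[0,0,0],[0,0,0],[0,0,0],[0,0,0],[0,0,0],[0,0,0],[0,0,0],[0,0,0]],"jaw":[0.8,0.8,0.8,0.8,0.8,0.8,0.8,0.8,0.8,0.8]}'
python3 -m jog '{"xyz":[[0,0,0],[0,0,0],[0,0,0],[0,0,0],[0,0,-3],[0,0,-3],[-2,0,-3],[-3,0,0],[0,0,0],[0,0,0]],"rot":[[0,0,0],[0,0,0],[0,0,0],[0,0,0],[0,0,0],[0,0,0],[0,0,0],[0,0,0],[0,0,0],[0,0,0]],"jaw":[0.4,0.2,0.2,0.2,0.2,0.2,0.2,0.2,0.2,0.2]}'
python3 - <<'E'
from h import *
o,c=save('wrist','w3.png'); P=cloud(c,o); plan([.4,.1,.2],25)
Q=P[(P[:,:,2]>.085)&(P[:,:,2]<.1)]; print(np.nanmedian(Q,0))
E
```

```text
time_s: 5.35
eef_pos: [0.4863, 0.1947, 0.1628]
ee_rot: [[0.905, 0.425, 0.001], [0.425, -0.905, 0.001], [0.001, -0.001, -1.0]]
wrist_force: [-0.0, 4.1, 5.1]
grip_width: 0.0298
time_s: 6.35
eef_pos: [0.4406, 0.1724, 0.2529]
ee_rot: [[0.906, 0.424, 0.001], [0.424, -0.906, -0.001], [0.0, 0.001, -1.0]]
wrist_force: [0.1, -0.0, -0.3]
grip_width: 0.0748
t 6.4 pos [0.441  0.1727 0.2528] yaw 25.101279452975586 F [ 0.76   -0.3271 -0.5666] w 0.07528505575827815
 rotvec deg [ 0.0143 -0.0186  0.1013]  shift before rot cm [-6.794   4.8409  5.2748]  shift after rot cm [-6.7837  4.8542  5.2758]
[0.4963 0.1793 0.0921]
```

View pics/w3.png

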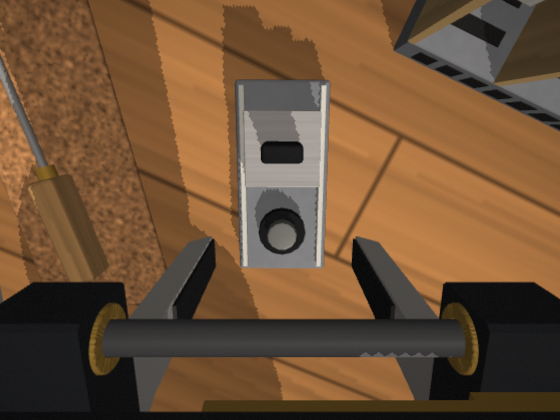

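The cover is open: the tab is at pixel (282,152) and the button at (282,231). I'll measure the button, then press it.

```bash
python3 - <<'E'
from h import *
o,c=save('wrist','w4.png'); P=cloud(c,o)
rect(P,(255,135,310,170),.085,.1)
Q=rect(P,(255,205,310,255),.048,.056);print(Q.mean(0))
Q=rect(P,(255,205,310,255),.036,.048);print(np.percentile(Q[:,2],[5,50,95]))
plan([.4183,.1622,.165],25)
E
```

```text
rect 846 c [0.486  0.1937] wh [0.0137 0.0296] ang 25.05 medz 0.09217150638603323
rect 656 c [0.4187 0.1624] wh [0.0249 0.0243] ang 25.05 medz 0.051823002185943434
[0.4192 0.1626 0.0517]
rect 1008 c [0.4186 0.1623] wh [0.0408 0.0411] ang 16.19 medz 0.0418489946324741
[0.0397 0.0418 0.0435]
t 6.45 pos [0.4411 0.1729 0.2526] yaw 25.113508588120606 F [0.2199 0.3407 0.7661] w 0.07522633084661041
 rotvec deg [-0.017  -0.0073  0.1135]  shift before rot cm [-2.5162  0.0061  8.7596]  shift after rot cm [-2.5151  0.0085  8.76  ]
```

```bash
python3 -m jog '{"xyz":[[-2.5,0,0],[0,0,0],[0,0,0],[0,0,2],[0,0,3],[0,0,3],[0,0,1.6],[0,0,0],[0,0,0],[0,0,0]],"rot":[[0,0,0],[0,0,0],[0,0,0],[0,0,0],[0,0,0],[0,0,0],[0,0,0],[0,0,0],[0,0,0],[0,0,0]],"jaw":[0.5,0.8,1,1,1,1,1,1,1,1]}'
python3 - <<'E'
from h import *
plan([.4187,.1624,.1425],25)
E
```

```text
time_s: 7.45
eef_pos: [0.4187, 0.1626, 0.1575]
ee_rot: [[0.905, 0.425, 0.001], [0.425, -0.905, 0.001], [0.001, 0.0, -1.0]]
wrist_force: [-0.2, -0.6, 0.4]
grip_width: 0.0011
t 7.45 pos [0.4187 0.1626 0.1575] yaw 25.12785384444202 F [-0.1531 -0.6417  0.4399] w 0.0010591998823387553
 rotvec deg [ 0.0008 -0.077   0.1279]  shift before rot cm [-0.0066  0.019   1.5024]  shift after rot cm [-0.0045  0.019   1.5024]
```

```bash
python3 -m jog '{"xyz":[[0,0,0.4],[0,0,0.4],[0,0,0.3],[0,0,0.2],[0,0,0.1],[0,0,0],[0,0,0]],"rot":[[0,0,0],[0,0,0],[0,0,0],[0,0,0],[0,0,0],[0,0,0],[0,0,0]],"jaw":[1,1,1,1,1,1,1]}'
```

```text
time_s: 8.15
eef_pos: [0.4184, 0.1623, 0.1432]
ee_rot: [[0.905, 0.425, 0.001], [0.425, -0.905, -0.0], [0.001, 0.001, -1.0]]
wrist_force: [-0.6, -2.8, 17.8]
grip_width: 0.0007
```

17.8 N is well above the 5 N needed, so the button has bottomed. Now I'll retreat and close the cover.

```bash
python3 -m jog '{"xyz":[[0,0,0],[0,0,-2],[0,0,-4],[0,0,-3],[3.7,0,0],[3.7,0,0],[0,0,0],[0,0,0]],"rot":[[0,0,0],[0,0,0],[0,0,0],[0,0,0],[0,0,0],[0,0,0],[0,0,0],[0,0,0]],"jaw":[1,1,1,0.7,0.5,0.3,0.3,0.3]}'
python3 - <<'E'
from h import *
plan([.486,.1937,.163],25)
E
```

```text
time_s: 8.95
eef_pos: [0.4846, 0.1938, 0.232]
ee_rot: [[0.905, 0.425, -0.002], [0.425, -0.905, 0.0], [-0.001, -0.001, -1.0]]
wrist_force: [0.5, -0.3, -0.2]
grip_width: 0.0369
t 8.95 pos [0.4846 0.1938 0.232 ] yaw 25.157439585934295 F [ 0.4914 -0.271  -0.1851] w 0.036932921515021436
 rotvec deg [-0.0525  0.0812  0.1574]  shift before rot cm [0.1332 0.0788 6.9014]  shift after rot cm [0.1236 0.0722 6.9017]
```

```bash
python3 -m jog '{"xyz":[[0.1,0,0],[0,0,0],[0,0,0],[0,0,2],[0,0,2],[0,0,2],[0,0,0.8],[0,0,0],[0,0,0],[0,0,0]],"rot":[[0,0,0],[0,0,0],[0,0,0],[0,0,0],[0,0,0],[0,0,0],[0,0,0],[0,0,0],[0,0,0],[0,0,0]],"jaw":[0.3,0.3,0.3,0.3,0.3,0.3,0.3,0.3,0.6,0.8]}'
python3 -m jog '{"xyz":[[0,0,0],[0,0,0],[-0.5,0,0],[-1,0,0],[-1,0,0],[-1,0,0],[-1,0,0],[-1,0,0],[-1,0,0],[-0.5,0,0]],"rot":[[0,0,0],[0,0,0],[0,0,0],[0,0,0],[0,0,0],[0,0,0],[0,0,0],[0,0,0],[0,0,0],[0,0,0]],"jaw":[0.8,0.8,0.8,0.8,0.8,0.8,0.8,0.8,0.8,0.8]}'
python3 -m jog '{"xyz":[[-0.4,0,0],[-0.1,0,0],[0,0,0],[0,0,0],[0,0,0]],"rot":[[0,0,0],[0,0,0],[0,0,0],[0,0,0],[0,0,0]],"jaw":[0.8,0.8,0.8,0.8,0.8]}'
python3 - <<'E'
from h import *
plan([.4185,.1624,.163],25)
E
```

```text
time_s: 9.95
eef_pos: [0.4862, 0.1942, 0.1656]
ee_rot: [[0.905, 0.425, 0.001], [0.425, -0.905, 0.0], [0.001, 0.0, -1.0]]
wrist_force: [1.3, -0.5, 0.6]
grip_width: 0.0529
time_s: 10.95
eef_pos: [0.4213, 0.1645, 0.165]
ee_rot: [[0.905, 0.425, 0.0], [0.425, -0.905, 0.001], [0.001, -0.001, -1.0]]
wrist_force: [-1.9, 8.4, 3.5]
grip_width: 0.0297
time_s: 11.45
eef_pos: [0.4171, 0.1626, 0.1649]
ee_rot: [[0.905, 0.425, -0.0], [0.425, -0.905, 0.001], [0.0, -0.001, -1.0]]
wrist_force: [-4.6, 6.1, 9.7]
grip_width: 0.03
t 11.45 pos [0.4171 0.1626 0.1649] yaw 25.16130352999333 F [-4.6349  6.0895  9.671 ] w 0.0299706923229184
 rotvec deg [-0.0301 -0.0112  0.1613]  shift before rot cm [0.1204 0.0778 0.1934]  shift after rot cm [0.1207 0.0774 0.1934]
```

Seated against the closed stop. I'll release, rise, look again, and look at the rod too.

```bash
python3 -m jog '{"xyz":[[0,0,0],[0,0,0],[0,0,0],[0,0,0],[0,0,-3],[0,0,-4],[0,0,-4],[0,0,-4],[0,0,0],[0,0,0]],"rot":[[0,0,0],[0,0,0],[0,0,0],[0,0,0],[0,0,0],[0,0,0],[0,0,0],[0,0,0],[0,0,0],[0,0,0]],"jaw":[0.5,0.2,0.2,0.2,0.2,0.2,0.2,0.2,0.2,0.2]}'
python3 - <<'E'
from h import *
o,c=save('wrist','w5.png'); P=cloud(c,o); 
rect(P,(240,150,325,240),.085,.1)
o,c=save('top','top1.png'); P=cloud(c)
m=np.zeros(P.shape[:2],bool); m[230:320,130:225]=1
Q=P[m&(P[:,:,2]>.014)]; Q=Q[Q[:,1]>.28]; print(cv2.minAreaRect(Q[:,:2].astype(np.float32)))
E
```

```text
time_s: 12.45
eef_pos: [0.4181, 0.1619, 0.315]
ee_rot: [[0.906, 0.424, 0.001], [0.424, -0.906, -0.001], [0.001, 0.001, -1.0]]
wrist_force: [0.3, 0.5, -0.9]
grip_width: 0.0748
rect 514 c [0.4206 0.1631] wh [0.0136 0.0292] ang 24.69 medz 0.09217616288978972
((0.3832939565181732, 0.37830650806427), (0.31799280643463135, 0.1151406317949295), 35.74245071411133)
```

View pics/w5.png

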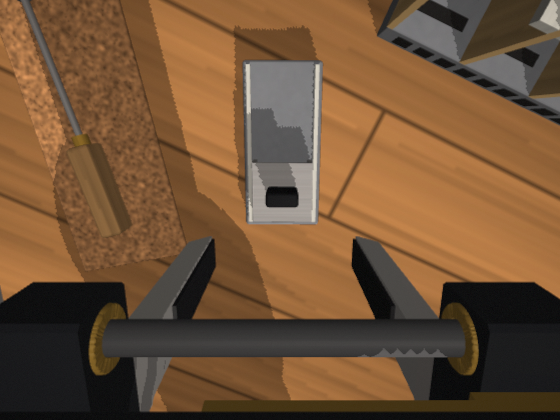

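View pics/top1.png

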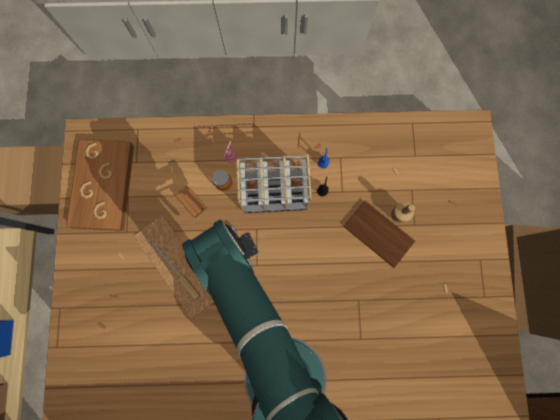

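```bash
python3 - <<'E'
from h import *
o,c=save('wrist','w6.png'); P=cloud(c,o)
rect(P,(240,150,325,240),.085,.1);rect(P,(235,145,325,230),.054,.064);rect(P,(225,40,330,235),.026,.036)
plan([.343,.354,.30],42)
E
```

```text
rect 527 c [0.4201 0.163 ] wh [0.0145 0.0299] ang 25.21 medz 0.0921186703535527
rect 2960 c [0.4203 0.163 ] wh [0.0601 0.0601] ang 24.96 medz 0.0585097888835755
rect 8955 c [0.4597 0.1812] wh [0.1689 0.0802] ang 24.92 medz 0.030186857362423103
t 12.6 pos [0.4176 0.1619 0.3136] yaw 25.12632048167312 F [-0.102  -0.0197  0.1927] w 0.07538396017258255
 rotvec deg [ -0.0507   0.0951 -16.8737]  shift before rot cm [  1.4071 -20.556    1.3745]  shift after rot cm [  7.3111 -19.2641   1.3641]
```

The cover is closed to about 1.2 mm. Next I'll move over the rod.

```bash
python3 -m jog '{"xyz":[[0,0,0],[0,0,0],[0.9,-2.4,0],[0.9,-2.4,0],[0.9,-2.4,0],[0.9,-2.4,0],[0.9,-2.4,0],[0.9,-2.4,0],[0.9,-2.4,0],[0.9,-2.4,0]],"rot":[[0,0,-8.4],[0,0,-8.5],[0,0,0],[0,0,0],[0,0,0],[0,0,0],[0,0,0],[0,0,0],[0,0,0],[0,0,0]],"jaw":[0.2,0.2,0.2,0.2,0.2,0.2,0.2,0.2,0.2,0.2]}'
python3 -m jog '{"xyz":[[0,0,0],[0,0,0]],"rot":[[0,0,0],[0,0,0]],"jaw":[0.2,0.2]}'
python3 - <<'E'
from h import *
plan([.343,.354,.30],42)
o,c=save('wrist','w7.png'); P=cloud(c,o); np.savez('w7.npz',P=P,color=c['color'])
E
```

```text
time_s: 13.6
eef_pos: [0.3422, 0.3538, 0.3136]
ee_rot: [[0.743, 0.67, -0.002], [0.67, -0.743, -0.001], [-0.002, -0.001, -1.0]]
wrist_force: [0.7, -0.2, -0.7]
grip_width: 0.0753
time_s: 13.8
eef_pos: [0.3424, 0.3531, 0.3137]
ee_rot: [[0.742, 0.671, -0.002], [0.671, -0.742, -0.001], [-0.002, -0.001, -1.0]]
wrist_force: [0.5, -0.7, 0.5]
grip_width: 0.0751
t 13.8 pos [0.3424 0.3531 0.3137] yaw 42.11518822945155 F [ 0.5269 -0.7424  0.5499] w 0.07506561705853776
 rotvec deg [-0.0553  0.1044  0.1151]  shift before rot cm [ 0.1037 -0.0262  1.3719]  shift after rot cm [ 0.1012 -0.0277  1.3721]
```

View pics/w7.png

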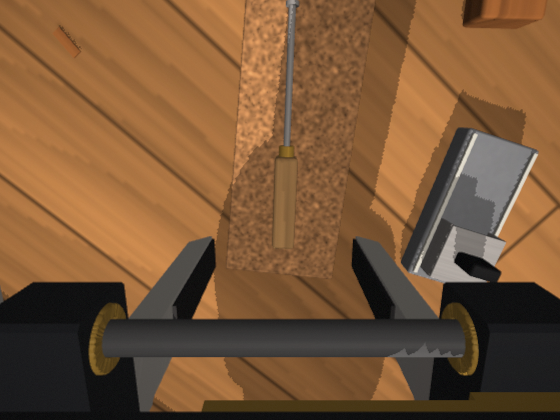

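The handle runs from pixel (287,155) to (284,248), in line with the tool x axis, and the mat is under it. I'll measure both.

```bash
python3 - <<'E'
from h import *
d=np.load('w7.npz');P=d['P']
Q=rect(P,(255,140,320,260),.036,.045)
S=P[0:145,265:315].reshape(-1,3); S=S[(S[:,2]>.018)&(S[:,2]<.034)]
print(len(S),S.mean(0)); m=S[:,:2].mean(0);u,s,vt=np.linalg.svd(S[:,:2]-m,full_matrices=False);v=vt[0]; v=v*np.sign(v[0])
print('dir',np.degrees(np.arctan2(v[1],v[0])))
M=P.reshape(-1,3);M=M[(M[:,2]>.0045)&(M[:,2]<.008)]
print(len(M))
# top cam mat
t=dict(np.load('top0.npz'));Pt=cloud(t);c=t['color'].astype(int)
Z=Pt[:,:,2];mm=np.zeros(Z.shape,bool);mm[210:325,130:222]=1
k=mm&(Z>.0045)&(Z<.0095)
k=cv2.morphologyEx(k.astype(np.uint8),cv2.MORPH_OPEN,np.ones((5,5)))
K=Pt[k>0];print(cv2.minAreaRect(K[:,:2].astype(np.float32)),len(K))
E
```

```text
rect 2010 c [0.3321 0.3407] wh [0.0999 0.024 ] ang 39.94 medz 0.0397791941490207
1051 [0.4363 0.4278 0.0259]
dir 39.88732780523443
28281
((0.0, 0.0), (0.0, 0.0), 0.0) 0
```

```bash
python3 - <<'E'
from h import *
P=np.load('w7.npz')['P']
for u,v in [(231,264),(329,272),(248,5),(371,5),(239,120),(350,140)]: print(u,v,P[v,u])
c=dict(np.load('top0.npz'));im=c['color'][200:330,120:240,::-1];cv2.imwrite('pics/matz.png',cv2.resize(im,None,fx=5,fy=4.6,interpolation=cv2.INTER_CUBIC))
g=.02
plan([.3321+.02*.767,.3407+.02*.641,.30],39.9)
E
```

```text
231 264 [0.2284 0.3332 0.0065]
329 272 [0.3    0.2382 0.0061]
248 5 [0.4553 0.5015 0.0046]
371 5 [0.5373 0.4093 0.0083]
239 120 [0.3633 0.4352 0.0056]
350 140 [0.4291 0.3307 0.0062]
t 13.85 pos [0.3429 0.3525 0.3139] yaw 42.04100869245063 F [ 0.173  -0.5315  0.5876] w 0.07554409096773314
 rotvec deg [-0.0253  0.0919  2.141 ]  shift before rot cm [0.4047 0.2328 1.3847]  shift after rot cm [0.4108 0.217  1.3855]
```

View pics/matz.png

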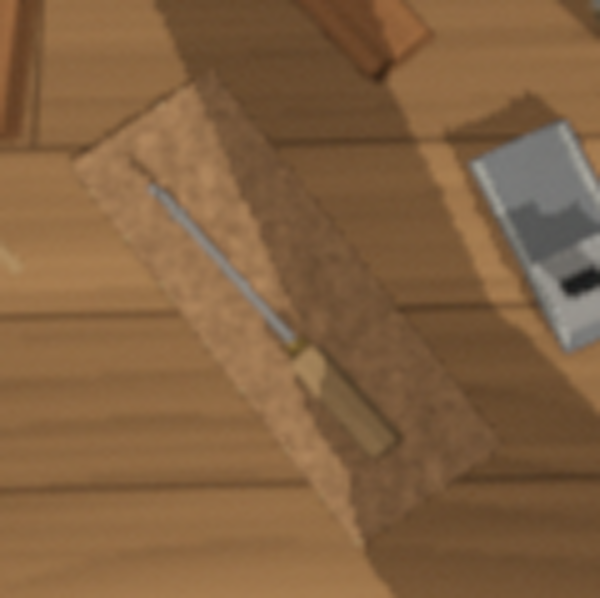

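Mat yaw is about 36.2° with its centre at about (0.416, 0.397). The rod origin is (0.3321, 0.3407) at yaw 39.9°. I'll descend and grip the handle.

```bash
python3 -m jog '{"xyz":[[0,0,0],[0.4,0.2,2],[0,0,3],[0,0,3],[0,0,3],[0,0,3],[0,0,3],[0,0,1],[0,0,0],[0,0,0]],"rot":[[0,0,2.1],[0,0,0],[0,0,0],[0,0,0],[0,0,0],[0,0,0],[0,0,0],[0,0,0],[0,0,0],[0,0,0]],"jaw":[0.3,0.3,0.3,0.3,0.3,0.3,0.3,0.3,0.3,0.3]}'
python3 - <<'E'
from h import *
plan([.3474,.3535,.107],39.9)
E
```

```text
time_s: 14.85
eef_pos: [0.3477, 0.3542, 0.1356]
ee_rot: [[0.767, 0.642, 0.001], [0.642, -0.767, 0.001], [0.001, -0.0, -1.0]]
wrist_force: [-0.1, -0.1, 0.8]
grip_width: 0.0662
t 14.85 pos [0.3477 0.3542 0.1356] yaw 39.90534966021099 F [-0.088  -0.1007  0.8269] w 0.06623940204546186
 rotvec deg [-0.0053 -0.0447  0.0054]  shift before rot cm [-0.0663  0.0353  2.8647]  shift after rot cm [-0.064   0.0351  2.8647]
```

```bash
python3 -m jog '{"xyz":[[0,0,1],[0,0,1],[0,0,0.8],[0,0,0],[0,0,0],[0,0,0],[0,0,0],[0,0,0],[0,0,0],[0,0,0]],"rot":[[0,0,0],[0,0,0],[0,0,0],[0,0,0],[0,0,0],[0,0,0],[0,0,0],[0,0,0],[0,0,0],[0,0,0]],"jaw":[0.3,0.3,0.3,0.4,0.5,0.6,0.7,0.8,0.9,0.9]}' 40
python3 -m jog '{"xyz":[[0,0,0],[0,0,0],[0,0,0],[0,0,0]],"rot":[[0,0,0],[0,0,0],[0,0,0],[0,0,0]],"jaw":[1,1,1,1]}' 60
python3 - <<'E'
from h import *
plan([.3474,.3535,.107],39.9)
E
```

```text
time_s: 15.85
eef_pos: [0.3473, 0.3541, 0.1068]
ee_rot: [[0.767, 0.642, 0.0], [0.642, -0.767, 0.0], [0.0, -0.0, -1.0]]
wrist_force: [0.0, -0.7, 3.2]
grip_width: 0.0238
time_s: 16.25
eef_pos: [0.3473, 0.3541, 0.1068]
ee_rot: [[0.767, 0.642, 0.0], [0.642, -0.767, 0.0], [0.0, 0.0, -1.0]]
wrist_force: [-0.3, -0.8, 5.8]
grip_width: 0.0237
t 16.25 pos [0.3473 0.3541 0.1068] yaw 39.92798623581612 F [-0.3489 -0.8337  5.8372] w 0.02367381800413976
 rotvec deg [ 0.0018 -0.013   0.028 ]  shift before rot cm [-0.0335  0.0521 -0.0182]  shift after rot cm [-0.0335  0.0521 -0.0182]
```

```bash
python3 -m jog '{"xyz":[[0,0,-1],[0,0,-2],[0,0,-3],[0,0,-3],[0,0,-3],[0,0,-3],[0,0,-2],[0,0,-1],[0,0,0],[0,0,0]],"rot":[[0,0,0],[0,0,0],[0,0,0],[0,0,0],[0,0,0],[0,0,0],[0,0,0],[0,0,0],[0,0,0],[0,0,0]],"jaw":[1,1,1,1,1,1,1,1,1,1]}'
python3 - <<'E'
from h import *
o,c=save('wrist','w8.png'); P=cloud(c,o); np.savez('w8.npz',P=P,o=o,color=c['color']); print(c['fx'],c['cy'])
plan([.36,.1,.30],1.8)
E
```

```text
time_s: 17.25
eef_pos: [0.3471, 0.3537, 0.286]
ee_rot: [[0.767, 0.642, -0.001], [0.642, -0.767, -0.001], [-0.001, 0.0, -1.0]]
wrist_force: [-0.3, 0.5, -1.8]
grip_width: 0.0235
348.021728298834 206.75677327412416
t 17.3 pos [0.3471 0.3537 0.2857] yaw 39.92827940719185 F [-0.772   0.4186 -0.8345] w 0.023863087255035813
 rotvec deg [ 0.0181  0.0783 38.1283]  shift before rot cm [-15.291   20.2832  -1.4093]  shift after rot cm [ 0.4966 25.3954 -1.4273]
```

View pics/w8.png

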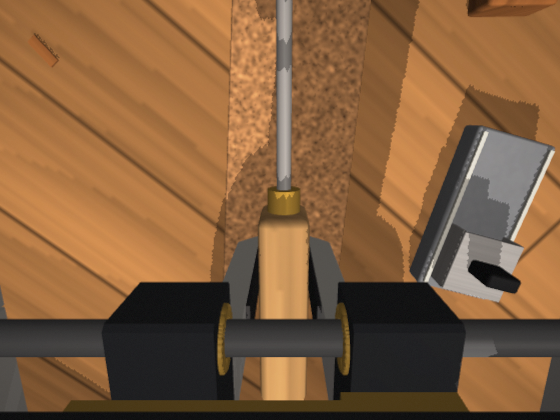

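The rod is held, with its shaft running up column 285 from row 190 to row 0. I'll fit its line in the tool frame.

```bash
cat >> h.py <<'E'
def rodline(P,o,cols=(262,308),rows=(0,180)):
    R=np.array(o['ee_rot']);p=np.array(o['eef_pos'])
    S=P[rows[0]:rows[1],cols[0]:cols[1]].reshape(-1,3); S=(S-p)@R
    S=S[(S[:,2]>.06)&(S[:,2]<.1)&(abs(S[:,1])<.02)]
    a=np.polyfit(S[:,0],S[:,1],1)
    # top surface: per-x-bin min z
    b=np.arange(S[:,0].min(),S[:,0].max(),.004); k=np.digitize(S[:,0],b)
    X=np.array([S[k==i][:,0].mean() for i in np.unique(k)]);Z=np.array([np.percentile(S[k==i][:,2],10) for i in np.unique(k)])
    g=np.polyfit(X,Z,1)
    print('n',len(S),'x',S[:,0].min(),S[:,0].max(),'y=',np.polyval(a,0),'+x*',np.degrees(a[0]),'deg; ztop at x=.19:',np.polyval(g,.19),'slope deg',np.degrees(g[0]),'z at .06',np.polyval(g,.06))
E
python3 - <<'E'
from h import *
d=np.load('w8.npz',allow_pickle=True); rodline(d['P'],d['o'].item())
E
```

```text
n 2758 x 0.04484793308451337 0.1219629146211815 y= 0.0016214444066323512 +x* -0.05421585695532211 deg; ztop at x=.19: 0.07998772912729554 slope deg 0.10184059566141586 z at .06 0.07975666014545263
```

```bash
python3 -m jog '{"xyz":[[0,0,-0.5],[0,0,-0.5],[0,0,-0.4],[0,0,0],[0,0,0],[0,2,0],[0,2,0],[0,2.5,0],[0,2.5,0],[0,2.5,0]],"rot":[[0,0,6.2],[0,0,8],[0,0,8],[0,0,8],[0,0,8],[0,0,0],[0,0,0],[0,0,0],[0,0,0],[0,0,0]],"jaw":[1,1,1,1,1,1,1,1,1,1]}'
python3 -m jog '{"xyz":[[0,2.5,0],[0,2.5,0],[0,2.5,0],[0,2.5,0],[0,2,0],[0,1.5,0],[0,0.5,0],[0,0,0],[0,0,0]],"rot":[[0,0,0],[0,0,0],[0,0,0],[0,0,0],[0,0,0],[0,0,0],[0,0,0],[0,0,0],[0,0,0]],"jaw":[1,1,1,1,1,1,1,1,1]}'
python3 - <<'E'
from h import *
plan([.36,.1,.30],1.8)
o,c=save('wrist','w9.png'); P=cloud(c,o); np.savez('w9.npz',P=P,o=o,color=c['color'])
o,c=save('top','top2.png');np.savez('top2.npz',**c)
im=c['color'][140:290,180:380,::-1];cv2.imwrite('pics/top2z.png',cv2.resize(im,None,fx=4,fy=4,interpolation=cv2.INTER_CUBIC))
E
```

```text
time_s: 18.3
eef_pos: [0.3503, 0.238, 0.2997]
ee_rot: [[1.0, 0.03, -0.002], [0.03, -1.0, -0.0], [-0.002, 0.0, -1.0]]
wrist_force: [-0.3, 0.5, -1.6]
grip_width: 0.0237
time_s: 19.2
eef_pos: [0.3549, 0.0998, 0.3004]
ee_rot: [[1.0, 0.031, -0.001], [0.031, -1.0, 0.0], [-0.001, -0.0, -1.0]]
wrist_force: [-0.6, -0.3, -0.7]
grip_width: 0.0233
t 19.2 pos [0.3549 0.0998 0.3004] yaw 1.7677175778141658 F [-0.5528 -0.3368 -0.6701] w 0.023279598627982456
 rotvec deg [-0.0162  0.0333 -0.0323]  shift before rot cm [ 0.5139 -0.0033  0.0405]  shift after rot cm [ 0.5139 -0.003   0.0408]
```

View pics/w9.png

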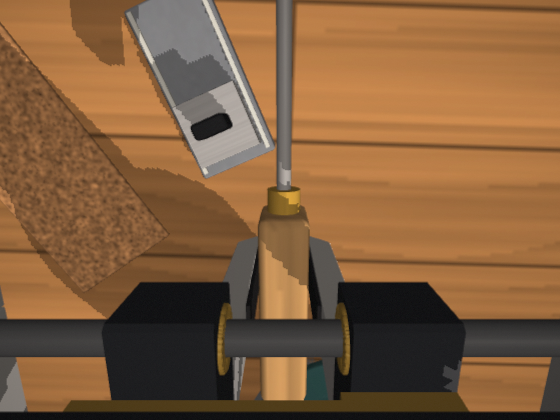

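View pics/top2z.png

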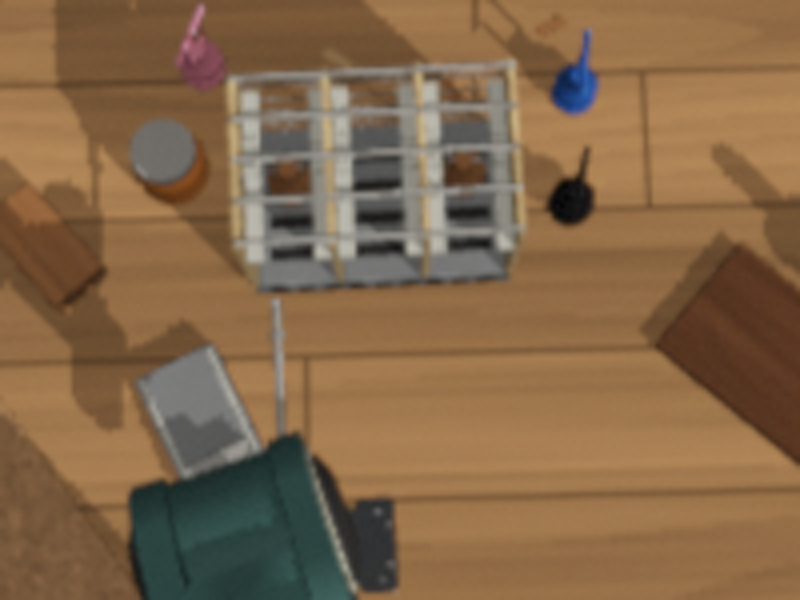

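The rod tip shows at zoom pixel (278,300), pointing at the left bay. I'll measure the dryer and the rod in the same camera so that calibration offsets cancel.

```bash
python3 - <<'E'
from h import *
c=dict(np.load('top2.npz'));P=cloud(c)
D=P[150:225,230:320].reshape(-1,3)
Q=D[(D[:,2]>.217)&(D[:,2]<.23)&(D[:,0]>.595)]
print('top',cv2.minAreaRect(Q[:,:2].astype(np.float32)))
# ledges
L=D[(D[:,2]>.158)&(D[:,2]<.17)&(D[:,0]>.6)]
a=np.radians(1.8);
for yaw in (0.8,1.2,1.6,2,2.4):
    a=np.radians(yaw); y=-np.sin(a)*(L[:,0]-.69)+np.cos(a)*L[:,1]
    h,e=np.histogram(y,bins=np.arange(-.12,.16,.002)); print(yaw,(h.astype(float)**2).sum())
a=np.radians(1.8);y=-np.sin(a)*(L[:,0]-.69)+np.cos(a)*L[:,1]
h,e=np.histogram(y,bins=np.arange(-.104,.15,.004));print([(round(b,3),n) for b,n in zip(e,h) if n])
# rod
S=P[212:250,245:256].reshape(-1,3);S=S[(S[:,2]>.2)&(S[:,2]<.24)]
print('rod',len(S),S[:,0].min(),S[:,0].max(),np.polyfit(S[:,0],S[:,1],1),np.median(S[:,1]),np.median(S[:,2]),np.polyval(np.polyfit(S[:,0],S[:,1],1),.57))
print('near tip');T=S[S[:,0]>.545];print(T[np.argsort(-T[:,0])][:6])
# wires of finials: points z .15-.175 inside free gap
E
```

```text
top ((0.6785945296287537, 0.021795935928821564), (0.15087592601776123, 0.24024838209152222), 1.747916579246521)
0.8 14213.0
1.2 14485.0
1.6 14467.0
2 14377.0
2.4 13965.0
[(np.float64(-0.1), np.int64(1)), (np.float64(-0.096), np.int64(7)), (np.float64(-0.092), np.int64(39)), (np.float64(-0.088), np.int64(40)), (np.float64(-0.084), np.int64(31)), (np.float64(-0.08), np.int64(24)), (np.float64(-0.068), np.int64(1)), (np.float64(-0.06), np.int64(1)), (np.float64(-0.036), np.int64(21)), (np.float64(-0.032), np.int64(36)), (np.float64(-0.028), np.int64(38)), (np.float64(-0.024), np.int64(26)), (np.float64(-0.02), np.int64(1)), (np.float64(-0.016), np.int64(23)), (np.float64(-0.012), np.int64(38)), (np.float64(-0.008), np.int64(37)), (np.float64(-0.004), np.int64(37)), (np.float64(0.0), np.int64(1)), (np.float64(0.04), np.int64(2)), (np.float64(0.044), np.int64(39)), (np.float64(0.048), np.int64(38)), (np.float64(0.052), np.int64(34)), (np.float64(0.056), np.int64(23)), (np.float64(0.064), np.int64(20)), (np.float64(0.068), np.int64(42)), (np.float64(0.072), np.int64(39)), (np.float64(0.076), np.int64(17)), (np.float64(0.08), np.int64(1)), (np.float64(0.12), np.int64(27)), (np.float64(0.124), np.int64(37)), (np.float64(0.128), np.int64(32)), (np.float64(0.132), np.int64(33)), (np.float64(0.136), np.int64(7))]
rod 79 0.4482766876862125 0.5563218200862382 [0.0227 0.0921] 0.1041963971952524 0.21942354081251558 0.10507799353781559
near tip
[[0.5563 0.1033 0.2316]
 [0.5557 0.1062 0.236 ]
 [0.5529 0.1065 0.2328]
 [0.5523 0.103  0.236 ]
 [0.5513 0.1073 0.2231]
 [0.5509 0.1039 0.2247]]
```

```bash
python3 - <<'E'
from h import *
a=np.radians(1.7);O=np.array([.6936,.0222])
def todry(P):
    d=P[:,:2]-O; return np.c_[np.cos(a)*d[:,0]+np.sin(a)*d[:,1],-np.sin(a)*d[:,0]+np.cos(a)*d[:,1],P[:,2]]
for f in ('top0','top2','side0'):
    c=dict(np.load(f+'.npz'));P=cloud(c);h,w=P.shape[:2]
    u,v=np.meshgrid(np.arange(w),np.arange(h))
    Q=todry(P.reshape(-1,3)); 
    for b in (.078,0,-.078):
        m=(abs(Q[:,1]-b)<.036)&(abs(Q[:,0])<.03)
        body=Q[m&(Q[:,2]>.08)&(Q[:,2]<.145)&(abs(Q[:,1]-b)<.024)]
        bar=Q[m&(Q[:,2]>.166)&(Q[:,2]<.178)]
        print(f,b,'body',len(body),np.median(body,0) if len(body) else '', 'bar',len(bar),bar.mean(0) if len(bar) else '',bar.min(0) if len(bar) else '',bar.max(0) if len(bar) else '')
E
```

```text
top0 0.078 body 86 [-0.0057  0.0791  0.1116] bar 68 [0.0001 0.081  0.1691] [-0.0292  0.0442  0.166 ] [0.029  0.1138 0.1774]
top0 0 body 0  bar 70 [0.0016 0.0043 0.1698] [-0.0296 -0.0359  0.166 ] [0.0291 0.0357 0.1759]
top0 -0.078 body 84 [-0.005  -0.0784  0.1106] bar 73 [-0.0007 -0.0818  0.1701] [-0.0299 -0.1124  0.166 ] [ 0.0266 -0.0441  0.1778]
top2 0.078 body 86 [-0.0053  0.0794  0.1088] bar 68 [-0.0001  0.0821  0.1694] [-0.0291  0.0442  0.1661] [0.0277 0.114  0.1773]
top2 0 body 0  bar 70 [-0.0002 -0.0004  0.1692] [-0.0295 -0.0359  0.1661] [0.0273 0.0358 0.1777]
top2 -0.078 body 86 [-0.0052 -0.0784  0.1112] bar 65 [-0.0013 -0.0812  0.1693] [-0.03   -0.1137  0.1662] [ 0.0298 -0.0445  0.1766]
side0 0.078 body 180 [-0.009   0.078   0.1082] bar 99 [-0.001   0.0682  0.1703] [-0.0267  0.0434  0.1661] [0.0271 0.1055 0.178 ]
side0 0 body 0  bar 51 [-0.0009 -0.0281  0.1702] [-0.0295 -0.0353  0.1661] [ 0.0292 -0.0192  0.1778]
side0 -0.078 body 114 [-0.0092 -0.0808  0.1094] bar 88 [-0.0009 -0.0965  0.1706] [-0.0281 -0.1132  0.1662] [ 0.0299 -0.0593  0.1776]
```

The bodies sit centred in their bays, within 1–2 mm. I'll align the rod at entry height.

```bash
python3 - <<'E'
from h import *
plan([.360,.0919,.2215],1.7)
E
```

```text
t 19.3 pos [0.3549 0.0999 0.3005] yaw 1.7933404073564667 F [-0.3932 -0.1941 -1.4132] w 0.02367478330481492
 rotvec deg [-0.0162  0.0183  0.0933]  shift before rot cm [0.4859 0.8153 7.9031]  shift after rot cm [0.4847 0.8123 7.9035]
```

```bash
python3 -m jog '{"xyz":[[0.5,0.8,0],[0,0,1],[0,0,2],[0,0,2],[0,0,2],[0,0,0.9],[0,0,0],[0,0,0],[0,0,0]],"rot":[[0,0,0.1],[0,0,0],[0,0,0],[0,0,0],[0,0,0],[0,0,0],[0,0,0],[0,0,0],[0,0,0]],"jaw":[1,1,1,1,1,1,1,1,1]}'
python3 - <<'E'
from h import *
plan([.360,.0919,.2215],1.7)
o,c=save('wrist','w10.png'); P=cloud(c,o);rodline(P,o)
o,c=save('side','side1.png')
im=c['color'][130:330,140:380,::-1];cv2.imwrite('pics/side1z.png',cv2.resize(im,None,fx=3,fy=3,interpolation=cv2.INTER_CUBIC))
E
```

```text
time_s: 20.2
eef_pos: [0.3606, 0.0914, 0.2223]
ee_rot: [[1.0, 0.028, 0.001], [0.028, -1.0, 0.0], [0.001, -0.0, -1.0]]
wrist_force: [0.1, 0.3, -2.0]
grip_width: 0.0238
t 20.2 pos [0.3606 0.0914 0.2223] yaw 1.6221082939781333 F [ 0.0803  0.3494 -2.0048] w 0.02379299259096213
 rotvec deg [-0.003  -0.0645 -0.0779]  shift before rot cm [-0.0551 -0.0501  0.0826]  shift after rot cm [-0.0549 -0.0502  0.0826]
n 2766 x 0.04521643260238738 0.12218832522461144 y= 0.0003309263104675211 +x* -0.048401148354445846 deg; ztop at x=.19: 0.07991300911126085 slope deg 0.09786238750694447 z at .06 0.07969096639739921
```

View pics/side1z.png

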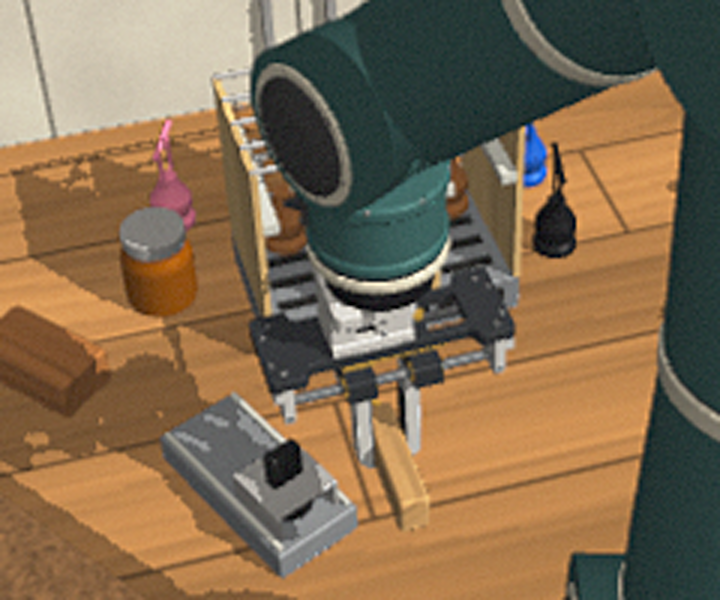

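```bash
python3 -m jog '{"xyz":[[1,-0.05,0],[1.5,0,0],[1.5,0,0],[1.5,0,0],[1.5,0,0],[1,0,0],[1,0,0],[0,0,0],[0,0,0]],"rot":[[0,0,0],[0,0,0],[0,0,0],[0,0,0],[0,0,0],[0,0,0],[0,0,0],[0,0,0],[0,0,0]],"jaw":[1,1,1,1,1,1,1,1,1]}'
python3 - <<'E'
from h import *
plan([.502,.0961,.2215],1.7)
o,c=save('top','top3.png');P=cloud(c)
im=c['color'][145:265,200:360,::-1];cv2.imwrite('pics/top3z.png',cv2.resize(im,None,fx=5,fy=5,interpolation=cv2.INTER_CUBIC))
E
```

```text
time_s: 21.2
eef_pos: [0.4499, 0.0944, 0.2216]
ee_rot: [[1.0, 0.029, -0.0], [0.029, -1.0, 0.0], [-0.0, -0.0, -1.0]]
wrist_force: [0.1, 0.2, -1.7]
grip_width: 0.0235
t 21.2 pos [0.4499 0.0944 0.2216] yaw 1.6374840863346247 F [ 0.0894  0.1923 -1.7451] w 0.023479577552015782
 rotvec deg [-0.0043  0.0241 -0.0625]  shift before rot cm [ 5.2133 -0.0176  0.0037]  shift after rot cm [ 5.2134 -0.0119  0.0059]
```

View pics/top3z.png

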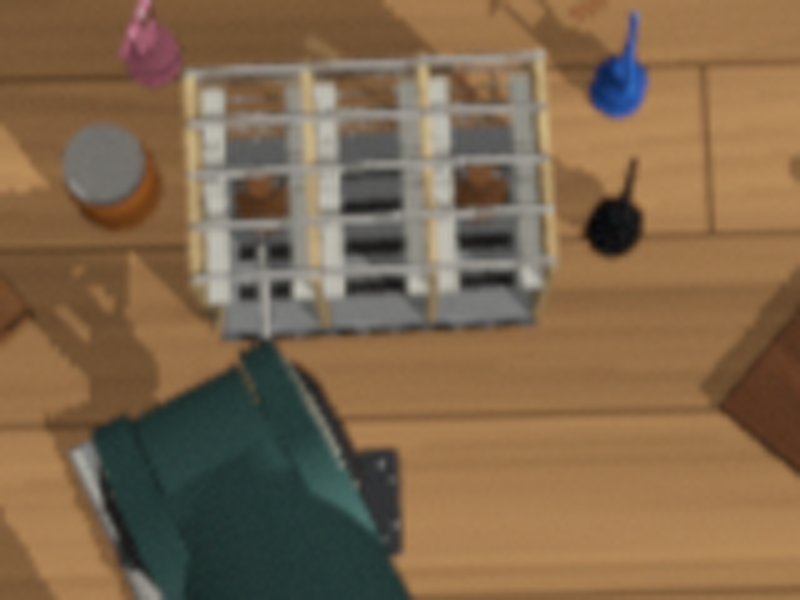

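The rod enters the left bay centred, with its tip at (265,245) and the finial at (260,190). I'll continue to the bar.

```bash
python3 -m jog '{"xyz":[[0.7,0,0],[1,0,0],[1,0,0],[1,0,0],[1,0,0],[0.5,0,0],[0,0,0],[0,0,0]],"rot":[[0,0,0],[0,0,0],[0,0,0],[0,0,0],[0,0,0],[0,0,0],[0,0,0],[0,0,0]],"jaw":[1,1,1,1,1,1,1,1]}'
python3 - <<'E'
from h import *
plan([.502,.0961,.2215],1.7)
o,c=save('top','top4.png');P=cloud(c)
im=c['color'][145:265,200:360,::-1];cv2.imwrite('pics/top4z.png',cv2.resize(im,None,fx=5,fy=5,interpolation=cv2.INTER_CUBIC))
E
```

```text
time_s: 22.05
eef_pos: [0.5019, 0.0959, 0.2215]
ee_rot: [[1.0, 0.029, -0.0], [0.029, -1.0, 0.0], [-0.0, -0.0, -1.0]]
wrist_force: [-0.8, 0.3, -1.3]
grip_width: 0.0235
t 22.05 pos [0.5019 0.0959 0.2215] yaw 1.6352936959844653 F [-0.7877  0.2999 -1.302 ] w 0.02353397799087049
 rotvec deg [-0.0079  0.0281 -0.0647]  shift before rot cm [ 0.0097 -0.0173  0.0006]  shift after rot cm [ 0.0097 -0.0173  0.0006]
```

View pics/top4z.png

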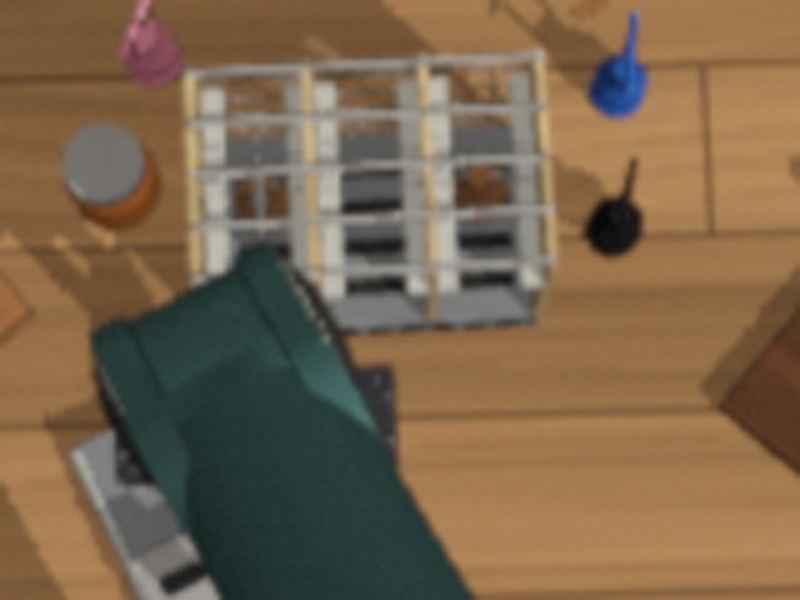

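The rod is through the window. I'll lift 34 mm, slowing down near contact.

```bash
python3 -m jog '{"xyz":[[0,0,-0.6],[0,0,-0.6],[0,0,-0.5],[0,0,-0.3],[0,0,-0.2],[0,0,-0.2],[0,0,-0.2],[0,0,-0.2],[0,0,-0.2],[0,0,-0.2]],"rot":[[0,0,0],[0,0,0],[0,0,0],[0,0,0],[0,0,0],[0,0,0],[0,0,0],[0,0,0],[0,0,0],[0,0,0]],"jaw":[1,1,1,1,1,1,1,1,1,1]}'
python3 -m jog '{"xyz":[[0,0,-0.2],[0,0,-0.1],[0,0,0],[0,0,0],[0,0,0],[0,0,0]],"rot":[[0,0,0],[0,0,0],[0,0,0],[0,0,0],[0,0,0],[0,0,0]],"jaw":[1,1,1,1,1,1]}'
python3 - <<'E'
from h import *
plan([.502,.0961,.2555],1.7)
o,c=save('wrist','w11.png'); P=cloud(c,o);rodline(P,o)
o,c=save('top','top5.png');P=cloud(c)
im=c['color'][145:265,200:360,::-1];cv2.imwrite('pics/top5z.png',cv2.resize(im,None,fx=5,fy=5,interpolation=cv2.INTER_CUBIC))
E
```

```text
time_s: 23.1
eef_pos: [0.5021, 0.0958, 0.2537]
ee_rot: [[1.0, 0.028, -0.0], [0.028, -1.0, 0.0], [-0.0, -0.0, -1.0]]
wrist_force: [-0.3, 0.3, -1.7]
grip_width: 0.0234
time_s: 23.7
eef_pos: [0.5021, 0.0958, 0.2566]
ee_rot: [[1.0, 0.028, -0.0], [0.028, -1.0, 0.0], [-0.0, -0.0, -1.0]]
wrist_force: [-0.0, -0.8, -2.4]
grip_width: 0.0237
t 23.7 pos [0.5021 0.0958 0.2566] yaw 1.6247429107613742 F [-0.0255 -0.771  -2.4189] w 0.023657143135814133
 rotvec deg [-0.0059  0.0113 -0.0753]  shift before rot cm [-0.0086 -0.0263  0.1074]  shift after rot cm [-0.0085 -0.0263  0.1074]
n 2440 x 0.045437107791941884 0.11513672028722437 y= 0.0003852957792687791 +x* -0.09181167388402109 deg; ztop at x=.19: 0.07997762308379713 slope deg 0.038566711659457235 z at .06 0.0798901179907809
```

View pics/top5z.png

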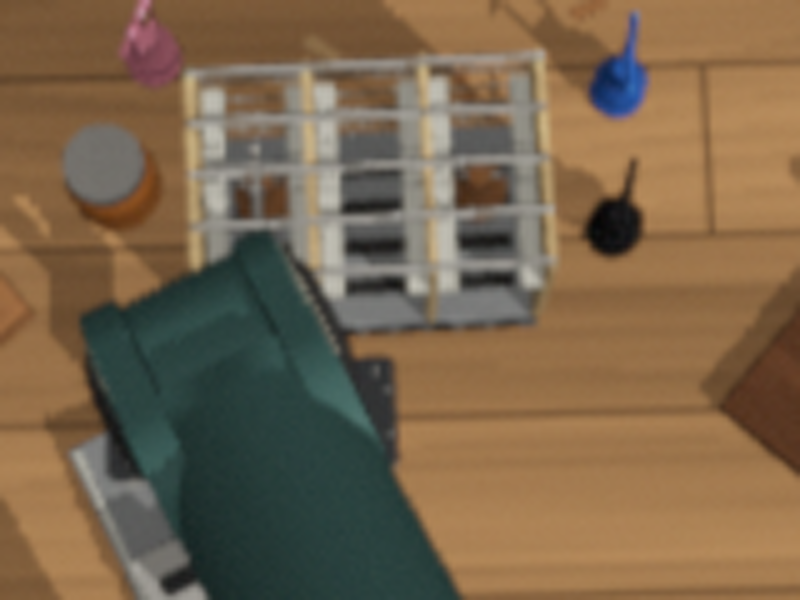

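View pics/w11.png

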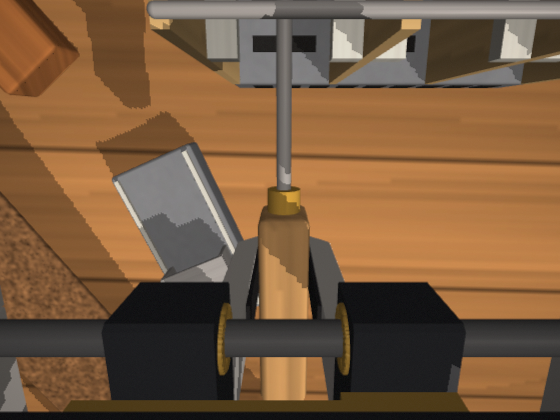

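```bash
cat >> h.py <<'E'
A_=np.radians(1.7);O_=np.array([.6936,.0222])
def todry(P):
    d=P[:,:2]-O_; return np.c_[np.cos(A_)*d[:,0]+np.sin(A_)*d[:,1],-np.sin(A_)*d[:,0]+np.cos(A_)*d[:,1],P[:,2]]
E
python3 - <<'E'
from h import *
o,c=save('top','top6.png')
c0=dict(np.load('top0.npz'))
for n,cc in (('before',c0),('now',c)):
    Q=todry(cloud(cc).reshape(-1,3)); m=(abs(Q[:,1]-.078)<.03)&(abs(Q[:,0])<.035)&(Q[:,2]>.06)&(Q[:,2]<.15)
    print(n,m.sum(),Q[m].mean(0),np.percentile(Q[m][:,2],[10,50,90]),Q[m].min(0),Q[m].max(0))
    m=(abs(Q[:,1]-.078)<.036)&(abs(Q[:,0])<.02)&(Q[:,2]>.165)&(Q[:,2]<.21);k=Q[m];k=k[np.argsort(k[:,1])]
    h,e=np.histogram(k[:,2],bins=np.arange(.165,.211,.003));print(h)
E
```

```text
before 97 [-0.0063  0.0793  0.11  ] [0.0954 0.1106 0.1268] [-0.0201  0.061   0.0717] [0.0104 0.1    0.149 ]
[32 12 13  3  1  1  2  1  2  3  0  0  0  0  0]
now 68 [-0.007   0.0768  0.1182] [0.1045 0.1175 0.1353] [-0.0206  0.0603  0.0773] [0.0079 0.0967 0.1498]
[20 17 16  4  9 13  9  3  0  1  1  1  0  0  0]
```

The finial rose about 8 mm. I'll raise 4 mm more for margin and withdraw gently.

```bash
python3 -m jog '{"xyz":[[0,0,-0.2],[0,0,-0.2],[0,0,0],[-0.2,0,0],[-0.3,0,0],[-0.4,0,0],[-0.5,0,0],[-0.5,0,0],[-0.5,0,0],[-0.5,0,0]],"rot":[[0,0,0],[0,0,0],[0,0,0],[0,0,0],[0,0,0],[0,0,0],[0,0,0],[0,0,0],[0,0,0],[0,0,0]],"jaw":[1,1,1,1,1,1,1,1,1,1]}'
python3 - <<'E'
from h import *
plan([.502,.0961,.2555],1.7)
o,c=save('top','top7.png');P=cloud(c)
im=c['color'][145:265,200:360,::-1];cv2.imwrite('pics/top7z.png',cv2.resize(im,None,fx=5,fy=5,interpolation=cv2.INTER_CUBIC))
E
```

```text
time_s: 24.85
eef_pos: [0.4726, 0.095, 0.2607]
ee_rot: [[1.0, 0.028, -0.0], [0.028, -1.0, -0.0], [-0.0, 0.0, -1.0]]
wrist_force: [0.0, -0.2, -1.5]
grip_width: 0.0239
t 24.85 pos [0.4726 0.095  0.2607] yaw 1.6294520801616528 F [ 0.0005 -0.2    -1.5377] w 0.023894705647822423
 rotvec deg [ 0.0009  0.0068 -0.0705]  shift before rot cm [ 2.9399 -0.0267  0.5151]  shift after rot cm [ 2.9399 -0.0231  0.5154]
```

View pics/top7z.png

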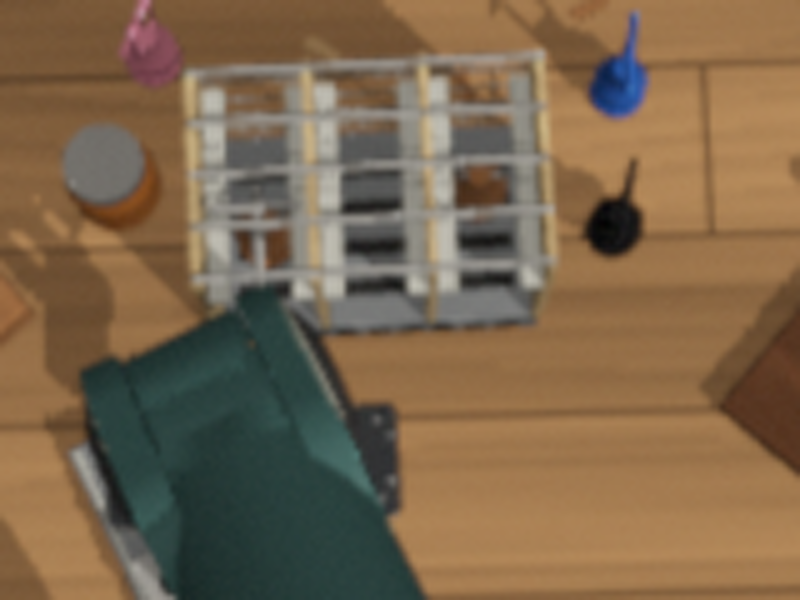

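The finial is following, at (262,240) and still centred. I'll continue withdrawing.

```bash
python3 -m jog '{"xyz":[[-0.6,0,0],[-0.8,0,0],[-1,0,0],[-1,0,0],[-1,0,0],[-1,0,0],[-1,0,0],[-1,0,0],[-1,0,0],[-0.8,0,0]],"rot":[[0,0,0],[0,0,0],[0,0,0],[0,0,0],[0,0,0],[0,0,0],[0,0,0],[0,0,0],[0,0,0],[0,0,0]],"jaw":[1,1,1,1,1,1,1,1,1,1]}'
python3 -m jog '{"xyz":[[-0.5,0,0],[-0.3,0,0],[0,0,0],[0,0,0],[0,0,0],[0,0,0]],"rot":[[0,0,0],[0,0,0],[0,0,0],[0,0,0],[0,0,0],[0,0,0]],"jaw":[1,1,1,1,1,1]}'
python3 - <<'E'
from h import *
plan([.372,.0961,.2555],1.7)
o,c=save('wrist','w12.png'); P=cloud(c,o);rodline(P,o)
o,c=save('top','top8.png');P=cloud(c); np.savez('top8.npz',**c)
im=c['color'][145:265,200:360,::-1];cv2.imwrite('pics/top8z.png',cv2.resize(im,None,fx=5,fy=5,interpolation=cv2.INTER_CUBIC))
E
```

```text
time_s: 25.9
eef_pos: [0.3803, 0.0924, 0.2607]
ee_rot: [[1.0, 0.028, -0.0], [0.028, -1.0, -0.0], [-0.0, 0.0, -1.0]]
wrist_force: [-0.1, 0.1, -2.3]
grip_width: 0.0236
time_s: 26.5
eef_pos: [0.3733, 0.0922, 0.2606]
ee_rot: [[1.0, 0.028, -0.0], [0.028, -1.0, 0.0], [-0.0, -0.0, -1.0]]
wrist_force: [0.1, -0.2, -2.3]
grip_width: 0.0236
t 26.5 pos [0.3733 0.0922 0.2606] yaw 1.623635216317117 F [ 0.1328 -0.1616 -2.2735] w 0.023594012312471473
 rotvec deg [-0.0175  0.0095 -0.0764]  shift before rot cm [-0.1238 -0.3907  0.5121]  shift after rot cm [-0.1234 -0.391   0.5119]
n 2762 x 0.04526015132355651 0.122306330024923 y= 0.00033238602515470894 +x* -0.053062328226595686 deg; ztop at x=.19: 0.08011678573271266 slope deg 0.11951757781475049 z at .06 0.07984560895061879
```

View pics/top8z.png

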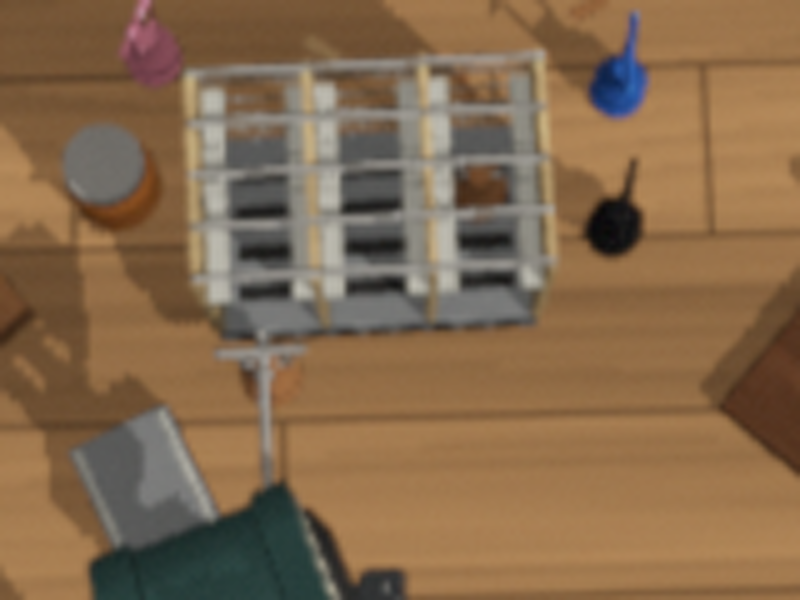

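View pics/w12.png

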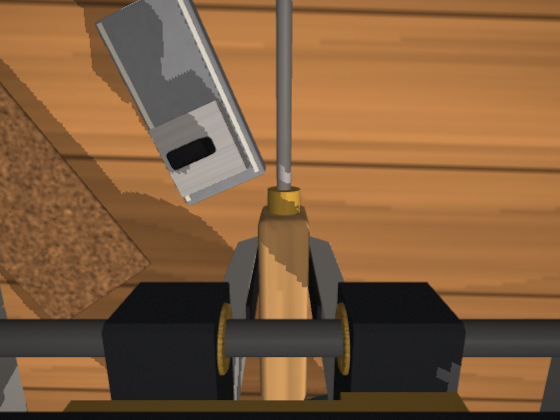

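The first finial is out and hangs centred on its bar, with the bar at (215–308, 351). I'll turn toward the board in small steps.

```bash
python3 -m jog '{"xyz":[[-0.2,0,0],[-0.2,0,0],[-0.2,0,0],[0,0,0],[0,0,0],[0,0,0],[0,0,0],[0,0,0],[0,0,0],[0,0,0]],"rot":[[0,0,0.5],[0,0,1],[0,0,2],[0,0,3],[0,0,3],[0,0,3],[0,0,3],[0,0,2],[0,0,1.5],[0,0,1]],"jaw":[1,1,1,1,1,1,1,1,1,1]}'
python3 - <<'E'
from h import *
plan([.378,-.10,.2607],-18.4)
E
```

```text
time_s: 27.6
eef_pos: [0.3671, 0.0921, 0.2607]
ee_rot: [[0.949, -0.317, -0.0], [-0.317, -0.949, 0.0], [-0.0, 0.0, -1.0]]
wrist_force: [0.4, 0.3, -1.6]
grip_width: 0.0233
t 27.6 pos [0.3671 0.0921 0.2607] yaw -18.45908311338583 F [ 0.4194  0.3121 -1.5557] w 0.02333606510687243
 rotvec deg [ 0.0002  0.004  -0.0591]  shift before rot cm [ 7.1183 17.8738 -0.0041]  shift after rot cm [ 7.0999 17.8812 -0.0036]
```

```bash
python3 -m jog '{"xyz":[[0.12,0.3,0],[0.24,0.6,0],[0.36,0.9,0],[0.48,1.2,0],[0.48,1.2,0],[0.48,1.2,0],[0.48,1.2,0],[0.48,1.2,0],[0.48,1.2,0],[0.48,1.2,0]],"rot":[[0,0,0],[0,0,0],[0,0,0],[0,0,0],[0,0,0],[0,0,0],[0,0,0],[0,0,0],[0,0,0],[0,0,0]],"jaw":[1,1,1,1,1,1,1,1,1,1]}'
python3 -m jog '{"xyz":[[0.48,1.2,0],[0.48,1.2,0],[0.48,1.2,0],[0.48,1.2,0],[0.48,1.2,0],[0.4,1,0],[0.24,0.6,0],[0.12,0.3,0],[0,0,0],[0,0,0]],"rot":[[0,0,0],[0,0,0],[0,0,0],[0,0,0],[0,0,0],[0,0,0],[0,0,0],[0,0,0],[0,0,0],[0,0,0]],"jaw":[1,1,1,1,1,1,1,1,1,1]}'
python3 -m jog '{"xyz":[[0,0,0],[0,0,0],[0,0,0],[0,0,0],[0,0,0],[0,0,0],[0,0,0],[0,0,0],[0,0,0],[0,0,0]],"rot":[[0,0,0.5],[0,0,1.5],[0,0,3],[0,0,3.5],[0,0,3.5],[0,0,3.5],[0,0,3],[0,0,2.5],[0,0,1.5],[0,0,0.7]],"jaw":[1,1,1,1,1,1,1,1,1,1]}'
python3 - <<'E'
from h import *
plan([.337,-.274,.2607],-41.6)
o,c=save('top','top9.png');P=cloud(c); np.savez('top9.npz',**c)
im=c['color'][170:320,240:440,::-1];cv2.imwrite('pics/top9z.png',cv2.resize(im,None,fx=4,fy=4,interpolation=cv2.INTER_CUBIC))
E
```

```text
time_s: 28.6
eef_pos: [0.3736, -0.0189, 0.2607]
ee_rot: [[0.949, -0.316, -0.0], [-0.316, -0.949, -0.0], [-0.0, 0.0, -1.0]]
wrist_force: [-0.2, -0.4, -2.3]
grip_width: 0.0234
time_s: 29.6
eef_pos: [0.3788, -0.1022, 0.2606]
ee_rot: [[0.949, -0.315, -0.0], [-0.315, -0.949, 0.0], [-0.0, -0.0, -1.0]]
wrist_force: [-0.1, 0.8, -1.1]
grip_width: 0.0236
time_s: 30.6
eef_pos: [0.3788, -0.1024, 0.2606]
ee_rot: [[0.747, -0.664, -0.0], [-0.664, -0.747, 0.0], [-0.0, 0.0, -1.0]]
wrist_force: [0.6, -0.8, -2.9]
grip_width: 0.0238
t 30.6 pos [ 0.3788 -0.1024  0.2606] yaw -41.634948067498335 F [ 0.6093 -0.7736 -2.8832] w 0.02380048924126799
 rotvec deg [ 0.0009  0.0063 -0.0349]  shift before rot cm [ 8.2739 15.6045 -0.0076]  shift after rot cm [ 8.2644 15.6096 -0.007 ]
```

View pics/top9z.png

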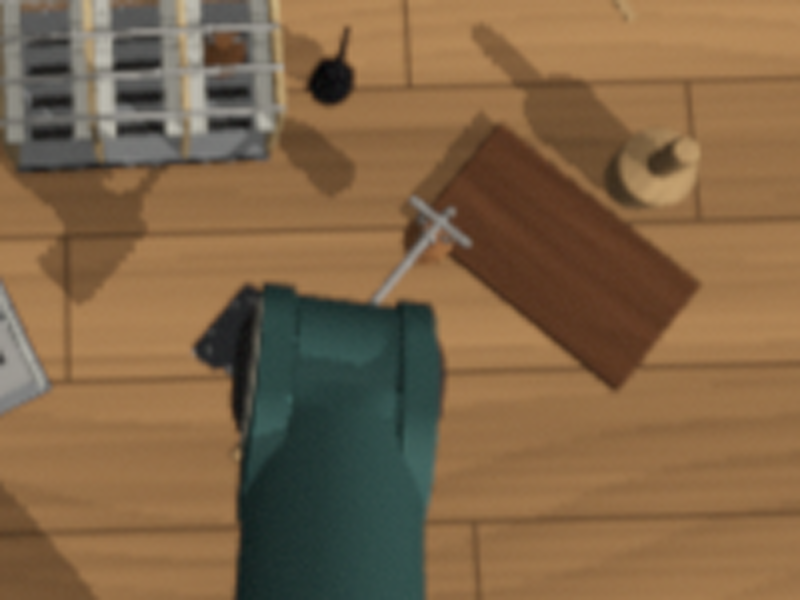

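The finial hangs next to the board and the bar is parallel to the board's long side. I'll translate it over the board.

```bash
python3 -m jog '{"xyz":[[0.16,0.3,0],[0.32,0.6,0],[0.48,0.9,0],[0.64,1.2,0],[0.64,1.2,0],[0.64,1.2,0],[0.64,1.2,0],[0.64,1.2,0],[0.64,1.2,0],[0.64,1.2,0]],"rot":[[0,0,0],[0,0,0],[0,0,0],[0,0,0],[0,0,0],[0,0,0],[0,0,0],[0,0,0],[0,0,0],[0,0,0]],"jaw":[1,1,1,1,1,1,1,1,1,1]}'
python3 -m jog '{"xyz":[[0.64,1.2,0],[0.64,1.2,0],[0.64,1.2,0],[0.6,1.1,0],[0.48,0.9,0],[0.32,0.6,0],[0.16,0.3,0],[0,0,0],[0,0,0],[0,0,0]],"rot":[[0,0,0],[0,0,0],[0,0,0],[0,0,0],[0,0,0],[0,0,0],[0,0,0],[0,0,0],[0,0,0],[0,0,0]],"jaw":[1,1,1,1,1,1,1,1,1,1]}'
python3 -m jog '{"xyz":[[0,0,0.3],[0,0,0.6],[0,0,0.8],[0,0,0.8],[0,0,0.6],[0,0,0.4],[0,0,0],[0,0,0],[0,0,0],[0,0,0]],"rot":[[0,0,0],[0,0,0],[0,0,0],[0,0,0],[0,0,0],[0,0,0],[0,0,0],[0,0,0],[0,0,0],[0,0,0]],"jaw":[1,1,1,1,1,1,1,1,1,1]}'
python3 - <<'E'
from h import *
plan([.337,-.274,.2],-41.6)
o,c=save('wrist','w13.png'); P=cloud(c,o);rodline(P,o)
o,c=save('top','top10.png');P=cloud(c); np.savez('top10.npz',**c)
im=c['color'][170:320,300:440,::-1];cv2.imwrite('pics/top10z.png',cv2.resize(im,None,fx=4,fy=4,interpolation=cv2.INTER_CUBIC))
E
```

```text
time_s: 31.65
eef_pos: [0.3512, -0.2162, 0.2606]
ee_rot: [[0.748, -0.664, -0.0], [-0.664, -0.748, -0.0], [-0.0, 0.0, -1.0]]
wrist_force: [1.1, -0.4, -1.7]
grip_width: 0.0235
time_s: 32.65
eef_pos: [0.3349, -0.2862, 0.2606]
ee_rot: [[0.749, -0.663, -0.0], [-0.663, -0.749, 0.0], [-0.0, -0.0, -1.0]]
wrist_force: [-0.2, -0.0, -1.9]
grip_width: 0.0237
time_s: 33.65
eef_pos: [0.3348, -0.2867, 0.2259]
ee_rot: [[0.748, -0.664, 0.0], [-0.664, -0.748, -0.0], [0.0, -0.0, -1.0]]
wrist_force: [-0.4, 1.3, -2.7]
grip_width: 0.0239
t 33.65 pos [ 0.3348 -0.2867  0.2259] yaw -41.57360269216031 F [-0.3979  1.2956 -2.6581] w 0.0238805418317488
 rotvec deg [-0.0001 -0.0201  0.0264]  shift before rot cm [-0.6799 -1.0932  2.5857]  shift after rot cm [-0.6795 -1.0929  2.5859]
n 2758 x 0.04486490258277547 0.12187853418716593 y= -0.001067335722608522 +x* -0.07407070579665996 deg; ztop at x=.19: 0.08023278951113416 slope deg 0.17313428038118592 z at .06 0.07983996028984021
```

View pics/top10z.png

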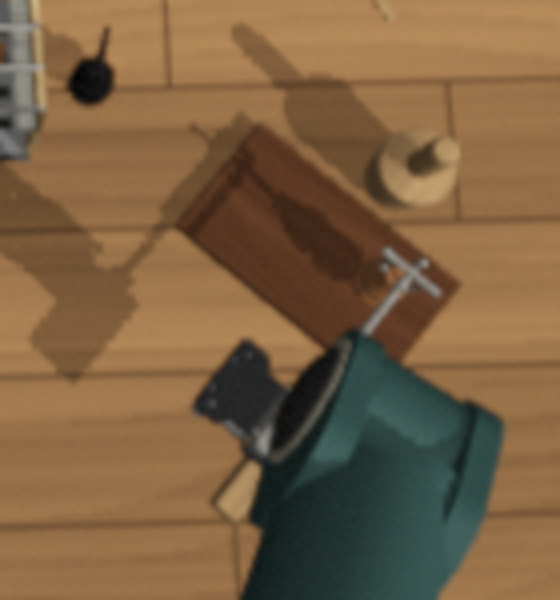

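I overshot by about 1 cm, so I'll correct and then lower.

```bash
python3 -m jog '{"xyz":[[-0.1,-0.2,0],[-0.2,-0.3,0],[-0.2,-0.3,0.2],[-0.2,-0.2,0.4],[0,-0.1,0.5],[0,0,0.4],[0,0,0.3],[0,0,0],[0,0,0],[0,0,0]],"rot":[[0,0,0],[0,0,0],[0,0,0],[0,0,0],[0,0,0],[0,0,0],[0,0,0],[0,0,0],[0,0,0],[0,0,0]],"jaw":[1,1,1,1,1,1,1,1,1,1]}'
python3 -m jog '{"xyz":[[0,0,0],[0,0,0],[0,0,0.1],[0,0,0.1],[0,0,0.1],[0,0,0.1],[0,0,0.1],[0,0,0.1],[0,0,0.1],[0,0,0.1]],"rot":[[0,0,0],[0,0,0],[0,0,0],[0,0,0],[0,0,0],[0,0,0],[0,0,0],[0,0,0],[0,0,0],[0,0,0]],"jaw":[1,1,1,1,1,1,1,1,1,1]}'
python3 -m jog '{"xyz":[[0,0,0.1],[0,0,0.1],[0,0,0.1],[0,0,0.1],[0,0,0.1],[0,0,0.1],[0,0,0],[0,0,0]],"rot":[[0,0,0],[0,0,0],[0,0,0],[0,0,0],[0,0,0],[0,0,0],[0,0,0],[0,0,0]],"jaw":[1,1,1,1,1,1,1,1]}'
python3 - <<'E'
from h import *
plan([.337,-.274,.2],-41.6)
o,c=save('top','top11.png');P=cloud(c); np.savez('top11.npz',**c)
im=c['color'][170:320,300:440,::-1];cv2.imwrite('pics/top11z.png',cv2.resize(im,None,fx=4,fy=4,interpolation=cv2.INTER_CUBIC))
o,c=save('side','side11.png')
im=c['color'][150:330,330:480,::-1];cv2.imwrite('pics/side11z.png',cv2.resize(im,None,fx=3,fy=3,interpolation=cv2.INTER_CUBIC))
E
```

```text
time_s: 34.75
eef_pos: [0.3369, -0.2739, 0.2078]
ee_rot: [[0.748, -0.664, 0.0], [-0.664, -0.748, -0.0], [0.0, -0.0, -1.0]]
wrist_force: [-0.1, 0.1, -1.8]
grip_width: 0.0234
time_s: 35.75
eef_pos: [0.3368, -0.2738, 0.1996]
ee_rot: [[0.748, -0.664, -0.0], [-0.664, -0.748, 0.0], [-0.0, 0.0, -1.0]]
wrist_force: [-0.2, -0.1, -3.0]
grip_width: 0.0235
time_s: 36.55
eef_pos: [0.3368, -0.2737, 0.1936]
ee_rot: [[0.748, -0.664, -0.0], [-0.664, -0.748, 0.0], [-0.0, -0.0, -1.0]]
wrist_force: [-0.4, -0.5, -0.3]
grip_width: 0.0238
t 36.55 pos [ 0.3368 -0.2737  0.1936] yaw -41.57017420326552 F [-0.4125 -0.5253 -0.3196] w 0.0238499965227323
 rotvec deg [-0.0013  0.0088  0.0298]  shift before rot cm [ 0.0312  0.0078 -0.6382]  shift after rot cm [ 0.0313  0.0078 -0.6382]
```

View pics/top11z.png

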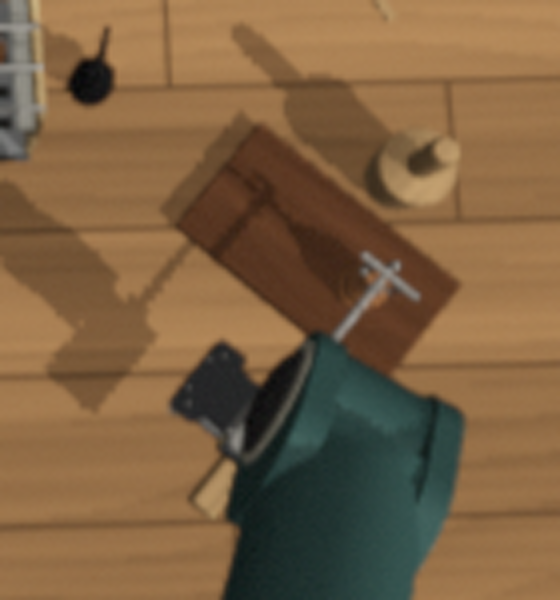

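View pics/side11z.png

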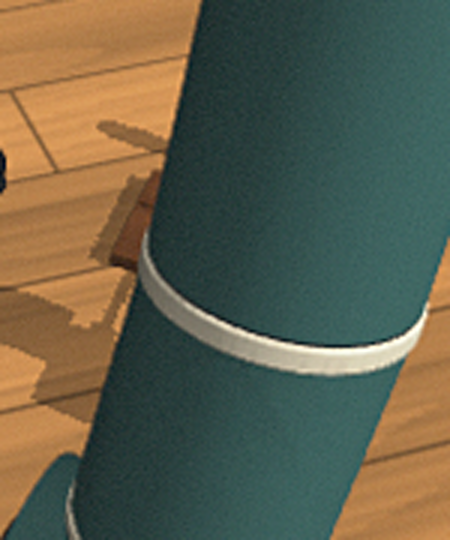

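The load has come off (Fz −0.3), so it should be standing. I'll check its pose from the depth image.

```bash
cat >> h.py <<'E'
C_=np.array([.5088,-.3666]);B_=np.radians(48.4-90)
def tobrd(P):
    d=P[:,:2]-C_; return np.c_[np.cos(B_)*d[:,0]+np.sin(B_)*d[:,1],-np.sin(B_)*d[:,0]+np.cos(B_)*d[:,1],P[:,2]]
E
python3 - <<'E'
from h import *
P=cloud(dict(np.load('top11.npz')));Q=tobrd(P.reshape(-1,3));m=(abs(Q[:,0])<.06)&(abs(Q[:,1])<.12)&(Q[:,2]>.025)&(Q[:,2]<.16)
K=Q[m]
for a,b in ((.025,.065),(.065,.1),(.1,.115),(.115,.13),(.13,.16)):
    k=K[(K[:,2]>a)&(K[:,2]<b)]; 
    if len(k): print(a,b,len(k),k.mean(0),k.min(0),k.max(0))
E
```

```text
0.025 0.065 90 [-0.0069 -0.0269  0.0425] [-0.0537 -0.1076  0.0251] [0.0577 0.1159 0.0644]
0.065 0.1 27 [-0.0027 -0.0434  0.0771] [-0.0138 -0.062   0.0655] [ 0.0062 -0.0285  0.0949]
0.1 0.115 34 [-0.0259 -0.0445  0.1111] [-0.06   -0.0626  0.1033] [ 0.0072 -0.0305  0.1149]
0.115 0.13 42 [-0.005  -0.0462  0.1212] [-0.0532 -0.0776  0.1153] [ 0.0098 -0.0169  0.1273]
0.13 0.16 1 [ 0.0091 -0.0435  0.1309] [ 0.0091 -0.0435  0.1309] [ 0.0091 -0.0435  0.1309]
```

It stands at board (≈0, −0.045). I'll lower 14 mm to clear the finger and withdraw straight back.

```bash
python3 -m jog '{"xyz":[[0,0,0.3],[0,0,0.4],[0,0,0.4],[0,0,0.3],[0,0,0],[0,0,0],[-0.2,0,0],[-0.4,0,0],[-0.5,0,0],[-0.6,0,0]],"rot":[[0,0,0],[0,0,0],[0,0,0],[0,0,0],[0,0,0],[0,0,0],[0,0,0],[0,0,0],[0,0,0],[0,0,0]],"jaw":[1,1,1,1,1,1,1,1,1,1]}'
python3 -m jog '{"xyz":[[-0.8,0,0],[-0.8,0,0],[-0.8,0,0],[-0.8,0,0],[-0.5,0,0],[0,0,0]],"rot":[[0,0,0],[0,0,0],[0,0,0],[0,0,0],[0,0,0],[0,0,0]],"jaw":[1,1,1,1,1,1]}'
python3 - <<'E'
from h import *
plan([.337,-.274,.2],-41.6)
o,c=save('top','top12.png');P=cloud(c); np.savez('top12.npz',**c)
im=c['color'][170:320,300:440,::-1];cv2.imwrite('pics/top12z.png',cv2.resize(im,None,fx=4,fy=4,interpolation=cv2.INTER_CUBIC))
E
```

```text
time_s: 37.65
eef_pos: [0.3237, -0.2621, 0.1797]
ee_rot: [[0.748, -0.664, -0.0], [-0.664, -0.748, 0.0], [-0.0, 0.0, -1.0]]
wrist_force: [0.4, 0.1, -1.5]
grip_width: 0.0236
time_s: 38.25
eef_pos: [0.296, -0.2376, 0.1797]
ee_rot: [[0.748, -0.663, -0.0], [-0.663, -0.748, -0.0], [-0.0, 0.0, -1.0]]
wrist_force: [1.2, 0.2, -1.1]
grip_width: 0.0236
t 38.25 pos [ 0.296  -0.2376  0.1797] yaw -41.56449782912285 F [ 1.1788  0.2346 -1.0953] w 0.023641727157844978
 rotvec deg [0.0066 0.0065 0.0355]  shift before rot cm [ 5.4855  0.0064 -2.0296]  shift after rot cm [ 5.4857  0.0027 -2.0289]
```

View pics/top12z.png

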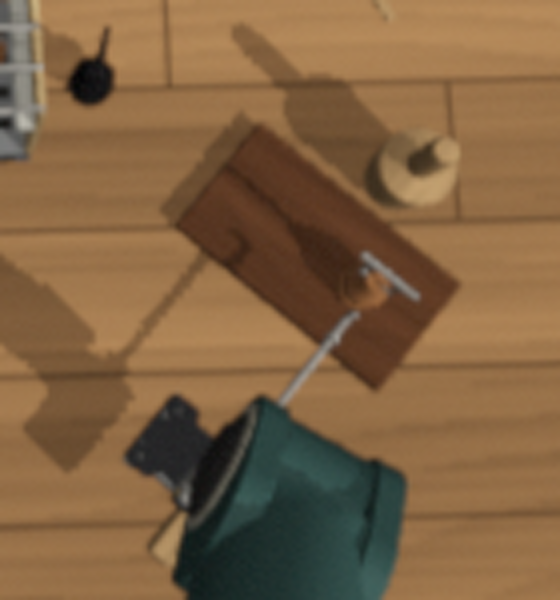

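The first finial stands free at zoom (363,285). I'll go up, turn and move to the right bay.

```bash
python3 -m jog '{"xyz":[[0,0,-1.5],[0,0,-2.5],[0,0,-2],[0,0,-1],[0,0,0],[0,0,0],[0,0,0],[0,0,0],[0,0,0],[0,0,0]],"rot":[[0,0,0],[0,0,0],[0,0,-4],[0,0,-6],[0,0,-7],[0,0,-8],[0,0,-8],[0,0,-7],[0,0,-3.2],[0,0,0]],"jaw":[1,1,1,1,1,1,1,1,1,1]}'
python3 - <<'E'
from h import *
plan([.3647,-.064,.2215],1.7)
E
```

```text
time_s: 39.3
eef_pos: [0.2966, -0.2381, 0.2497]
ee_rot: [[1.0, 0.029, 0.0], [0.029, -1.0, 0.0], [0.0, -0.0, -1.0]]
wrist_force: [0.9, -0.8, -0.9]
grip_width: 0.0237
t 39.3 pos [ 0.2966 -0.2381  0.2497] yaw 1.677053974861884 F [ 0.9167 -0.8349 -0.9232] w 0.0237082207928802
 rotvec deg [-0.0013 -0.0065 -0.0229]  shift before rot cm [  7.3146 -17.2041   2.8199]  shift after rot cm [  7.3218 -17.2012   2.8186]
```

```bash
python3 -m jog '{"xyz":[[0.8,-1.5,0.3],[1,-2.4,0.5],[1,-2.4,0.5],[1,-2.4,0.5],[1,-2.4,0.5],[1,-2.4,0.5],[1,-2.4,0],[0.5,-1.3,0],[0,0,0],[0,0,0]],"rot":[[0,0,0],[0,0,0],[0,0,0],[0,0,0],[0,0,0],[0,0,0],[0,0,0],[0,0,0],[0,0,0],[0,0,0]],"jaw":[1,1,1,1,1,1,1,1,1,1]}'
python3 - <<'E'
from h import *
plan([.3647,-.064,.2215],1.7)
o,c=save('wrist','w14.png'); P=cloud(c,o);rodline(P,o)
E
```

```text
time_s: 40.3
eef_pos: [0.3645, -0.0642, 0.2216]
ee_rot: [[1.0, 0.027, -0.0], [0.027, -1.0, 0.0], [-0.0, -0.0, -1.0]]
wrist_force: [0.2, -0.1, -1.7]
grip_width: 0.0233
t 40.3 pos [ 0.3645 -0.0642  0.2216] yaw 1.5740581126472095 F [ 0.2391 -0.1459 -1.7131] w 0.02334549932494037
 rotvec deg [-0.0048  0.0107 -0.1259]  shift before rot cm [ 0.0232 -0.02    0.0104]  shift after rot cm [ 0.0232 -0.0199  0.0104]
n 2762 x 0.045375069753844116 0.12222682077765896 y= 0.00031229297930057627 +x* -0.06284440577760912 deg; ztop at x=.19: 0.07979320981219046 slope deg 0.008815662825784712 z at .06 0.07977320770772323
```

```bash
python3 -m jog '{"xyz":[[1,0,0],[1.5,0,0],[1.5,0,0],[1.5,0,0],[1.5,0,0],[1,0,0],[1,0,0],[0,0,0],[0,0,0]],"rot":[[0,0,-0.1],[0,0,0],[0,0,0],[0,0,0],[0,0,0],[0,0,0],[0,0,0],[0,0,0],[0,0,0]],"jaw":[1,1,1,1,1,1,1,1,1]}'
python3 - <<'E'
from h import *
plan([.5066,-.0598,.2215],1.7)
o,c=save('top','top13.png');P=cloud(c)
im=c['color'][145:265,200:360,::-1];cv2.imwrite('pics/top13z.png',cv2.resize(im,None,fx=5,fy=5,interpolation=cv2.INTER_CUBIC))
E
```

```text
time_s: 41.25
eef_pos: [0.4542, -0.0613, 0.2215]
ee_rot: [[1.0, 0.03, -0.001], [0.03, -1.0, 0.0], [-0.001, -0.0, -1.0]]
wrist_force: [-0.6, 0.3, -1.3]
grip_width: 0.0236
t 41.25 pos [ 0.4542 -0.0613  0.2215] yaw 1.7222627642161565 F [-0.5976  0.3031 -1.2599] w 0.023641207055715676
 rotvec deg [-0.0088  0.0303  0.0223]  shift before rot cm [ 5.2434  0.0097 -0.003 ]  shift after rot cm [ 5.2434  0.0077 -0.0003]
```

View pics/top13z.png

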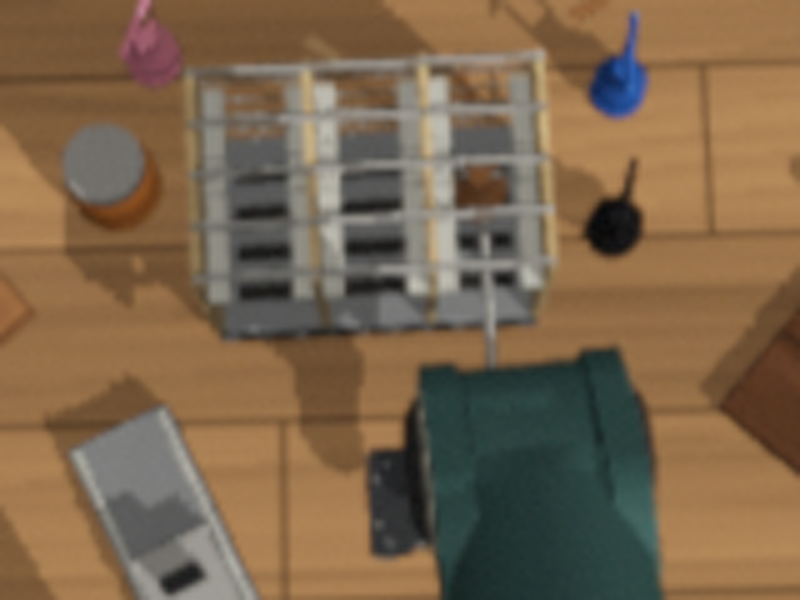

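The rod is aligned with the right bay, tip at (486,235) and finial at (482,187). I'll insert and lift.

```bash
python3 -m jog '{"xyz":[[0.7,0,0],[1,0,0],[1,0,0],[1,0,0],[1,0,0],[0.5,0,0],[0,0,0],[0,0,0]],"rot":[[0,0,0],[0,0,0],[0,0,0],[0,0,0],[0,0,0],[0,0,0],[0,0,0],[0,0,0]],"jaw":[1,1,1,1,1,1,1,1]}'
python3 -m jog '{"xyz":[[0,0,-0.6],[0,0,-0.6],[0,0,-0.5],[0,0,-0.3],[0,0,-0.2],[0,0,-0.2],[0,0,-0.2],[0,0,-0.2],[0,0,-0.2],[0,0,-0.2]],"rot":[[0,0,0],[0,0,0],[0,0,0],[0,0,0],[0,0,0],[0,0,0],[0,0,0],[0,0,0],[0,0,0],[0,0,0]],"jaw":[1,1,1,1,1,1,1,1,1,1]}'
python3 -m jog '{"xyz":[[0,0,-0.2],[0,0,-0.2],[0,0,-0.2],[0,0,-0.1],[0,0,0],[0,0,0],[0,0,0]],"rot":[[0,0,0],[0,0,0],[0,0,0],[0,0,0],[0,0,0],[0,0,0],[0,0,0]],"jaw":[1,1,1,1,1,1,1]}'
python3 - <<'E'
from h import *
plan([.5066,-.0598,.2605],1.7)
o,c=save('top','top14.png');P=cloud(c)
im=c['color'][145:265,200:360,::-1];cv2.imwrite('pics/top14z.png',cv2.resize(im,None,fx=5,fy=5,interpolation=cv2.INTER_CUBIC))
c0=dict(np.load('top0.npz'))
for n,cc in (('before',c0),('now',c)):
    Q=todry(cloud(cc).reshape(-1,3)); m=(abs(Q[:,1]+.078)<.03)&(abs(Q[:,0])<.035)&(Q[:,2]>.06)&(Q[:,2]<.15)
    print(n,m.sum(),Q[m].mean(0),np.percentile(Q[m][:,2],[10,50,90]),Q[m].min(0),Q[m].max(0))
E
```

```text
time_s: 42.1
eef_pos: [0.5062, -0.0596, 0.2215]
ee_rot: [[1.0, 0.03, -0.0], [0.03, -1.0, 0.0], [-0.0, -0.0, -1.0]]
wrist_force: [-0.0, 0.3, -1.0]
grip_width: 0.0237
time_s: 43.1
eef_pos: [0.5064, -0.0596, 0.2537]
ee_rot: [[1.0, 0.03, -0.0], [0.03, -1.0, 0.0], [-0.0, -0.0, -1.0]]
wrist_force: [-1.1, -0.4, -2.1]
grip_width: 0.0229
time_s: 43.8
eef_pos: [0.5064, -0.0597, 0.2606]
ee_rot: [[1.0, 0.03, -0.0], [0.03, -1.0, 0.0], [-0.0, -0.0, -1.0]]
wrist_force: [0.0, -1.3, -1.9]
grip_width: 0.0235
t 43.8 pos [ 0.5064 -0.0597  0.2606] yaw 1.7281253797393952 F [ 0.017  -1.3018 -1.9161] w 0.023546861656691512
 rotvec deg [-0.0045  0.0125  0.0281]  shift before rot cm [0.0195 0.0139 0.0059]  shift after rot cm [0.0195 0.0139 0.006 ]
before 96 [-0.0058 -0.0786  0.109 ] [0.0757 0.1095 0.1265] [-0.0209 -0.0988  0.0687] [ 0.0127 -0.0603  0.1478]
now 66 [-0.0073 -0.0777  0.1213] [0.1067 0.1216 0.1392] [-0.0189 -0.0981  0.0874] [ 0.007  -0.0606  0.147 ]
```

View pics/top14z.png

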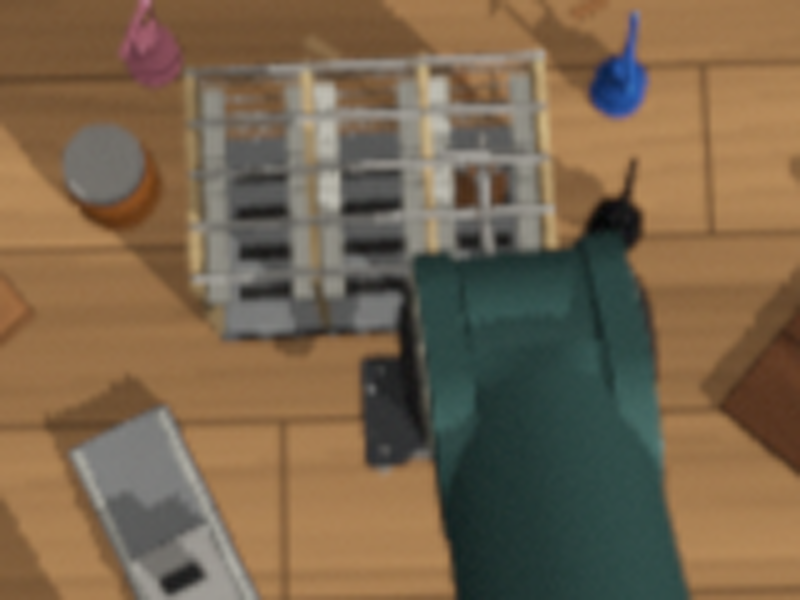

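The finial rose 12 mm. I'll withdraw.

```bash
python3 -m jog '{"xyz":[[-0.2,0,0],[-0.3,0,0],[-0.4,0,0],[-0.5,0,0],[-0.5,0,0],[-0.5,0,0],[-0.5,0,0],[-0.6,0,0],[-0.8,0,0],[-1,0,0]],"rot":[[0,0,0],[0,0,0],[0,0,0],[0,0,0],[0,0,0],[0,0,0],[0,0,0],[0,0,0],[0,0,0],[0,0,0]],"jaw":[1,1,1,1,1,1,1,1,1,1]}'
python3 -m jog '{"xyz":[[-1,0,0],[-1,0,0],[-1,0,0],[-1,0,0],[-1,0,0],[-1,0,0],[-0.8,0,0],[-0.5,0,0],[-0.3,0,0],[0,0,0]],"rot":[[0,0,0],[0,0,0],[0,0,0],[0,0,0],[0,0,0],[0,0,0],[0,0,0],[0,0,0],[0,0,0],[0,0,0]],"jaw":[1,1,1,1,1,1,1,1,1,1]}'
python3 - <<'E'
from h import *
plan([.372,-.07,.2605],1.7)
o,c=save('wrist','w15.png'); P=cloud(c,o);rodline(P,o)
o,c=save('top','top15.png');P=cloud(c)
im=c['color'][145:265,200:360,::-1];cv2.imwrite('pics/top15z.png',cv2.resize(im,None,fx=5,fy=5,interpolation=cv2.INTER_CUBIC))
E
```

```text
time_s: 44.85
eef_pos: [0.4528, -0.0612, 0.2606]
ee_rot: [[1.0, 0.03, -0.0], [0.03, -1.0, 0.0], [-0.0, -0.0, -1.0]]
wrist_force: [0.2, 0.1, -1.4]
grip_width: 0.0236
time_s: 45.85
eef_pos: [0.3773, -0.0636, 0.2607]
ee_rot: [[1.0, 0.03, 0.0], [0.03, -1.0, -0.0], [0.0, 0.0, -1.0]]
wrist_force: [1.0, 0.4, -2.3]
grip_width: 0.0236
t 45.85 pos [ 0.3773 -0.0636  0.2607] yaw 1.7249468002830144 F [ 1.0003  0.4335 -2.3418] w 0.023581245295493776
 rotvec deg [ 0.0047 -0.0029  0.0249]  shift before rot cm [-0.5528  0.6253  0.0205]  shift after rot cm [-0.5525  0.6255  0.0205]
n 2764 x 0.04529476091300155 0.1223228959939917 y= 0.00031999077446135554 +x* -0.0676796469685731 deg; ztop at x=.19: 0.08005624680609268 slope deg 0.09364523834302618 z at .06 0.0798437725001656
```

View pics/top15z.png

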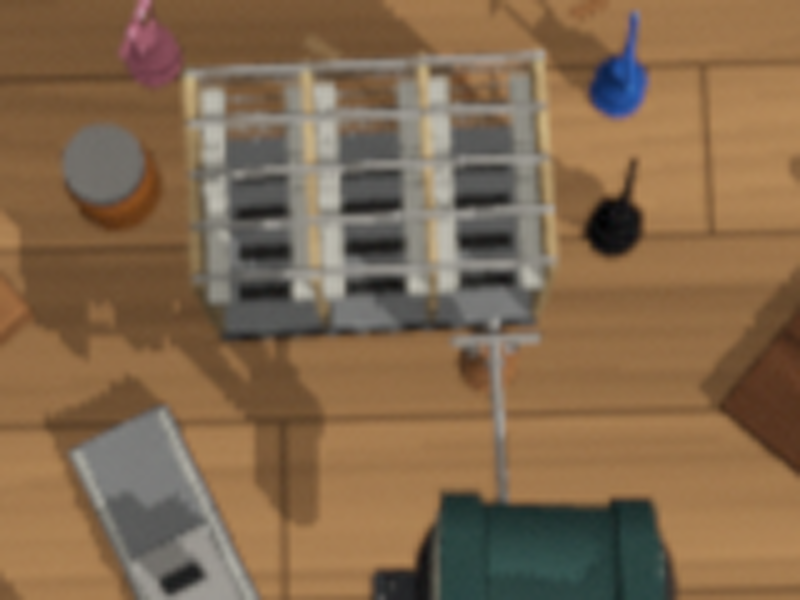

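The second finial is out and all bays are empty. I'll turn toward the board.

```bash
python3 -m jog '{"xyz":[[-0.2,0,0],[-0.3,0,0],[-0.3,0,0],[-0.2,0,0],[0,0,0],[0,0,0],[0,0,0],[0,0,0],[0,0,0],[0,0,0]],"rot":[[0,0,0.5],[0,0,1],[0,0,2],[0,0,3],[0,0,3.5],[0,0,3.5],[0,0,3.5],[0,0,3.5],[0,0,3.5],[0,0,3.5]],"jaw":[1,1,1,1,1,1,1,1,1,1]}'
python3 -m jog '{"xyz":[[0,0,0],[0,0,0],[0,0,0],[0,0,0],[0,0,0],[0,0,0],[0,0,0],[0,0,0],[0,0,0],[0,0,0]],"rot":[[0,0,3.5],[0,0,3.5],[0,0,3.5],[0,0,2.5],[0,0,1.5],[0,0,0.8],[0,0,0],[0,0,0],[0,0,0],[0,0,0]],"jaw":[1,1,1,1,1,1,1,1,1,1]}'
python3 - <<'E'
from h import *
plan([.397,-.207,.2607],-41.6)
E
```

```text
time_s: 46.95
eef_pos: [0.3673, -0.0636, 0.2606]
ee_rot: [[0.899, -0.438, -0.0], [-0.438, -0.899, 0.0], [-0.0, -0.0, -1.0]]
wrist_force: [-0.9, 0.1, -2.5]
grip_width: 0.0236
time_s: 47.95
eef_pos: [0.3675, -0.0636, 0.2607]
ee_rot: [[0.754, -0.657, -0.0], [-0.657, -0.754, 0.0], [-0.0, -0.0, -1.0]]
wrist_force: [0.3, -0.1, -1.7]
grip_width: 0.0237
t 47.95 pos [ 0.3675 -0.0636  0.2607] yaw -41.056379372643406 F [ 0.3424 -0.0568 -1.7248] w 0.023657002649774047
 rotvec deg [-0.0019  0.003   0.5436]  shift before rot cm [11.6398  8.8749 -0.0052]  shift after rot cm [11.7235  8.764  -0.0043]
```

```bash
python3 -m jog '{"xyz":[[0.3,0.22,0],[0.6,0.45,0],[1,0.75,0],[1.2,0.9,0],[1.2,0.9,0],[1.2,0.9,0],[1.2,0.9,0],[1.2,0.9,0],[1.2,0.9,0],[1,0.75,0]],"rot":[[0,0,0.5],[0,0,0],[0,0,0],[0,0,0],[0,0,0],[0,0,0],[0,0,0],[0,0,0],[0,0,0],[0,0,0]],"jaw":[1,1,1,1,1,1,1,1,1,1]}'
python3 -m jog '{"xyz":[[0.8,0.6,0],[0.5,0.38,0],[0.3,0.22,0],[0,0,0],[0,0,0.3],[0,0,0.6],[0,0,0.8],[0,0,0.8],[0,0,0.6],[0,0,0.3]],"rot":[[0,0,0],[0,0,0],[0,0,0],[0,0,0],[0,0,0],[0,0,0],[0,0,0],[0,0,0],[0,0,0],[0,0,0]],"jaw":[1,1,1,1,1,1,1,1,1,1]}'
python3 -m jog '{"xyz":[[0,0,0.3],[0,0,0.5],[0,0,0.5],[0,0,0.4],[0,0,0.2],[0,0,0],[0,0,0],[0,0,0]],"rot":[[0,0,0],[0,0,0],[0,0,0],[0,0,0],[0,0,0],[0,0,0],[0,0,0],[0,0,0]],"jaw":[1,1,1,1,1,1,1,1]}'
python3 - <<'E'
from h import *
plan([.397,-.207,.2],-41.6)
o,c=save('top','top16.png');P=cloud(c); np.savez('top16.npz',**c)
im=c['color'][170:320,300:440,::-1];cv2.imwrite('pics/top16z.png',cv2.resize(im,None,fx=4,fy=4,interpolation=cv2.INTER_CUBIC))
E
```

```text
time_s: 48.95
eef_pos: [0.3931, -0.1886, 0.2606]
ee_rot: [[0.748, -0.664, -0.0], [-0.664, -0.748, 0.0], [-0.0, -0.0, -1.0]]
wrist_force: [0.5, -0.2, -3.0]
grip_width: 0.0234
time_s: 49.95
eef_pos: [0.3967, -0.2067, 0.2258]
ee_rot: [[0.748, -0.664, -0.001], [-0.664, -0.748, 0.001], [-0.001, 0.0, -1.0]]
wrist_force: [0.1, 1.3, -2.8]
grip_width: 0.0237
time_s: 50.75
eef_pos: [0.397, -0.2069, 0.2078]
ee_rot: [[0.748, -0.664, 0.0], [-0.664, -0.748, -0.0], [0.0, -0.0, -1.0]]
wrist_force: [-0.1, 0.1, -1.4]
grip_width: 0.0239
t 50.75 pos [ 0.397  -0.2069  0.2078] yaw -41.57570966820479 F [-0.0523  0.0989 -1.414 ] w 0.02387998659543397
 rotvec deg [-0.0042 -0.0102  0.0243]  shift before rot cm [0.0106 0.0049 0.7796]  shift after rot cm [0.0107 0.0049 0.7796]
```

View pics/top16z.png

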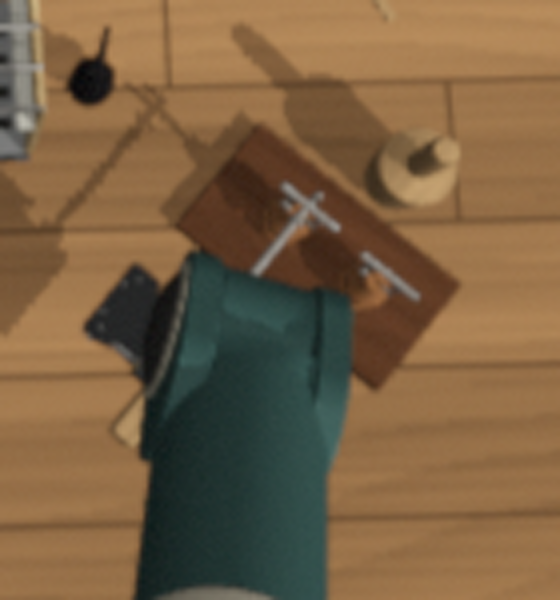

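The second finial is over the board with clear separation from the first. I'll lower it gently, then withdraw.

```bash
python3 -m jog '{"xyz":[[0,0,0.1],[0,0,0.1],[0,0,0.1],[0,0,0.1],[0,0,0.1],[0,0,0.1],[0,0,0.1],[0,0,0.1],[0,0,0.1],[0,0,0.1]],"rot":[[0,0,0],[0,0,0],[0,0,0],[0,0,0],[0,0,0],[0,0,0],[0,0,0],[0,0,0],[0,0,0],[0,0,0]],"jaw":[1,1,1,1,1,1,1,1,1,1]}'
python3 -m jog '{"xyz":[[0,0,0.1],[0,0,0.1],[0,0,0.1],[0,0,0.1],[0,0,0],[0,0,0]],"rot":[[0,0,0],[0,0,0],[0,0,0],[0,0,0],[0,0,0],[0,0,0]],"jaw":[1,1,1,1,1,1]}'
python3 - <<'E'
from h import *
o,c=save('top','top17.png');P=cloud(c)
Q=tobrd(P.reshape(-1,3));m=(abs(Q[:,0])<.06)&(abs(Q[:,1])<.12)&(Q[:,2]>.025)&(Q[:,2]<.16)
K=Q[m]
for s in (1,-1):
  for a,b in ((.065,.1),(.1,.115),(.115,.13),(.13,.16)):
    k=K[(K[:,2]>a)&(K[:,2]<b)&(K[:,1]*s>0)]; 
    if len(k): print(s,a,b,len(k),k.mean(0),k.min(0),k.max(0))
E
```

```text
time_s: 51.8
eef_pos: [0.3969, -0.2069, 0.1976]
ee_rot: [[0.748, -0.664, 0.0], [-0.664, -0.748, -0.0], [0.0, -0.0, -1.0]]
wrist_force: [0.1, -0.3, -0.8]
grip_width: 0.0235
time_s: 52.4
eef_pos: [0.3969, -0.2068, 0.1936]
ee_rot: [[0.748, -0.664, -0.0], [-0.664, -0.748, 0.0], [-0.0, -0.0, -1.0]]
wrist_force: [0.2, 0.1, -0.8]
grip_width: 0.0234
1 0.065 0.1 26 [-0.0025  0.0489  0.0747] [-0.015   0.029   0.0661] [0.0076 0.0615 0.0882]
1 0.1 0.115 30 [-0.0286  0.0447  0.1108] [-0.06    0.0285  0.1003] [-0.001   0.0627  0.1147]
1 0.115 0.13 47 [-0.0046  0.0451  0.1218] [-0.0506  0.0148  0.1154] [0.0147 0.0731 0.1298]
-1 0.065 0.1 46 [-0.0038 -0.0454  0.0761] [-0.0167 -0.0616  0.0652] [ 0.0086 -0.0294  0.0938]
-1 0.1 0.115 2 [-0.0024 -0.0469  0.1029] [-0.0026 -0.0628  0.102 ] [-0.0021 -0.031   0.1037]
-1 0.115 0.13 31 [-0.0016 -0.0458  0.1232] [-0.0052 -0.0772  0.118 ] [ 0.0021 -0.0163  0.1294]
```

```bash
python3 -m jog '{"xyz":[[0,0,0.3],[0,0,0.4],[0,0,0.4],[0,0,0.3],[0,0,0],[0,0,0],[-0.2,0,0],[-0.4,0,0],[-0.5,0,0],[-0.6,0,0]],"rot":[[0,0,0],[0,0,0],[0,0,0],[0,0,0],[0,0,0],[0,0,0],[0,0,0],[0,0,0],[0,0,0],[0,0,0]],"jaw":[1,1,1,1,1,1,1,1,1,1]}'
python3 -m jog '{"xyz":[[-0.8,0,0],[-0.8,0,0],[-0.8,0,0],[-0.8,0,0],[-0.5,0,0],[0,0,0]],"rot":[[0,0,0],[0,0,0],[0,0,0],[0,0,0],[0,0,0],[0,0,0]],"jaw":[1,1,1,1,1,1]}'
python3 - <<'E'
from h import *
plan([.397,-.207,.2],-41.6)
o,c=save('top','top18.png');P=cloud(c); np.savez('top18.npz',**c)
im=c['color'][170:320,300:440,::-1];cv2.imwrite('pics/top18z.png',cv2.resize(im,None,fx=4,fy=4,interpolation=cv2.INTER_CUBIC))
E
```

```text
time_s: 53.45
eef_pos: [0.3838, -0.1953, 0.1797]
ee_rot: [[0.748, -0.664, -0.0], [-0.664, -0.748, 0.0], [-0.0, -0.0, -1.0]]
wrist_force: [0.3, 0.5, -0.7]
grip_width: 0.0237
time_s: 54.05
eef_pos: [0.356, -0.1707, 0.1797]
ee_rot: [[0.748, -0.663, -0.0], [-0.663, -0.748, -0.0], [-0.0, 0.0, -1.0]]
wrist_force: [0.1, -1.0, -1.0]
grip_width: 0.0235
t 54.05 pos [ 0.356  -0.1707  0.1797] yaw -41.55695218791565 F [ 0.1354 -1.0456 -0.9501] w 0.023460411075745514
 rotvec deg [0.0095 0.0063 0.043 ]  shift before rot cm [ 5.4752  0.0015 -2.0307]  shift after rot cm [ 5.4754 -0.003  -2.0301]
```

View pics/top18z.png

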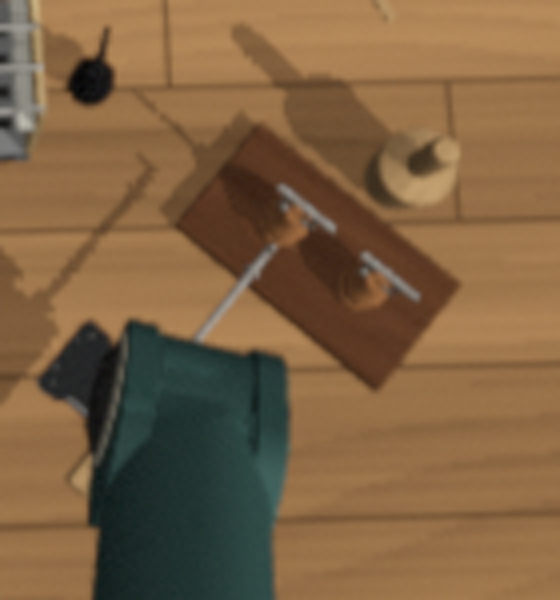

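Both finials stand on the board, at (285,225) and (363,287) in the zoom. Now I'll return the rod.

```bash
python3 -m jog '{"xyz":[[0,0,-1.5],[0,0,-2.5],[0,0,-2.5],[0,0,-1.5],[0,0,0],[0,0,0],[0,0,0],[0,0,0],[0,0,0],[0,0,0]],"rot":[[0,0,0],[0,0,0],[0,0,-4],[0,0,-6],[0,0,-7],[0,0,-8],[0,0,-8],[0,0,-7],[0,0,-3.2],[0,0,0]],"jaw":[1,1,1,1,1,1,1,1,1,1]}'
python3 - <<'E'
from h import *
plan([.361,.357,.26],1.7)
E
```

```text
time_s: 55.1
eef_pos: [0.3566, -0.1712, 0.2597]
ee_rot: [[1.0, 0.029, 0.0], [0.029, -1.0, 0.0], [0.0, -0.0, -1.0]]
wrist_force: [-0.1, -0.8, -0.7]
grip_width: 0.0238
t 55.1 pos [ 0.3566 -0.1712  0.2597] yaw 1.6734036720098286 F [-0.1067 -0.781  -0.7056] w 0.02383914100830503
 rotvec deg [-0.0049 -0.0038 -0.0266]  shift before rot cm [  1.9793 -52.7864  -0.0276]  shift after rot cm [  2.0038 -52.7854  -0.0322]
```

```bash
python3 -m jog '{"xyz":[[0.1,-1.5,0],[0.1,-2.8,0],[0.1,-2.8,0],[0.1,-2.8,0],[0.1,-2.8,0],[0.1,-2.8,0],[0.1,-2.8,0],[0.1,-2.8,0],[0.1,-2.8,0],[0.1,-2.8,0]],"rot":[[0,0,0],[0,0,0],[0,0,0],[0,0,0],[0,0,0],[0,0,0],[0,0,0],[0,0,0],[0,0,0],[0,0,0]],"jaw":[1,1,1,1,1,1,1,1,1,1]}'
python3 -m jog '{"xyz":[[0.1,-2.8,0],[0.1,-2.8,0],[0.1,-2.8,0],[0.1,-2.8,0],[0.1,-2.8,0],[0.1,-2.8,0],[0.1,-2.8,0],[0.1,-2.8,0],[0.1,-2.2,0],[0.1,-1.4,0]],"rot":[[0,0,0],[0,0,0],[0,0,0],[0,0,0],[0,0,0],[0,0,0],[0,0,0],[0,0,0],[0,0,0],[0,0,0]],"jaw":[1,1,1,1,1,1,1,1,1,1]}'
python3 -m jog '{"xyz":[[0,0,0],[0,0,0],[0,0,0],[0,0,0],[0,0,0],[0,0,0],[0,0,0],[0,0,0]],"rot":[[0,0,-4],[0,0,-6],[0,0,-7],[0,0,-7],[0,0,-6],[0,0,-4.5],[0,0,0],[0,0,0]],"jaw":[1,1,1,1,1,1,1,1]}'
python3 - <<'E'
from h import *
plan([.361,.357,.26],36.2)
o,c=save('wrist','w16.png'); P=cloud(c,o);rodline(P,o)
E
```

```text
time_s: 56.1
eef_pos: [0.3589, 0.0973, 0.2598]
ee_rot: [[1.0, 0.026, 0.0], [0.026, -1.0, 0.0], [0.0, -0.0, -1.0]]
wrist_force: [0.6, -0.8, -0.6]
grip_width: 0.0235
time_s: 57.1
eef_pos: [0.3614, 0.358, 0.2596]
ee_rot: [[1.0, 0.027, -0.001], [0.027, -1.0, 0.001], [-0.001, -0.001, -1.0]]
wrist_force: [0.1, -0.8, -1.4]
grip_width: 0.0237
time_s: 57.9
eef_pos: [0.3617, 0.3563, 0.2596]
ee_rot: [[0.81, 0.586, -0.0], [0.586, -0.81, 0.0], [-0.0, -0.0, -1.0]]
wrist_force: [-0.3, 0.3, -1.1]
grip_width: 0.0236
t 57.9 pos [0.3617 0.3563 0.2596] yaw 35.893007862913876 F [-0.343   0.3207 -1.0772] w 0.02361645893602172
 rotvec deg [-0.0175  0.0109 -0.307 ]  shift before rot cm [-0.0109 -0.0994 -0.0425]  shift after rot cm [-0.0104 -0.0995 -0.0425]
n 2759 x 0.04497168447503112 0.12205561916568834 y= 0.0015177722781878923 +x* -0.05646292409885511 deg; ztop at x=.19: 0.08007628027612665 slope deg 0.14451264268237465 z at .06 0.07974839149080314
```

View pics/w16.png

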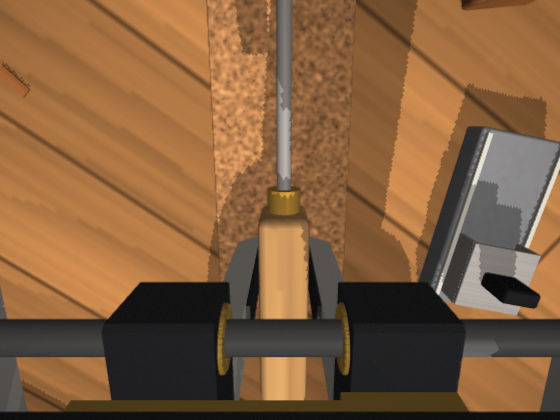

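The rod is centred and parallel to the mat, with the mat edges at columns 213 and 350. I'll lower it.

```bash
python3 -m jog '{"xyz":[[0,-0.1,1],[0,0,2],[0,0,2],[0,0,2],[0,0,2],[0,0,2],[0,0,1.5],[0,0,1],[0,0,0.5],[0,0,0]],"rot":[[0,0,0],[0,0,0],[0,0,0],[0,0,0],[0,0,0],[0,0,0],[0,0,0],[0,0,0],[0,0,0],[0,0,0]],"jaw":[1,1,1,1,1,1,1,1,1,1]}'
python3 -m jog '{"xyz":[[0,0,0.2],[0,0,0.2],[0,0,0.2],[0,0,0.1],[0,0,0.1],[0,0,0.1],[0,0,0.1],[0,0,0],[0,0,0]],"rot":[[0,0,0],[0,0,0],[0,0,0],[0,0,0],[0,0,0],[0,0,0],[0,0,0],[0,0,0],[0,0,0]],"jaw":[1,1,1,1,1,1,1,1,1]}'
```

```text
time_s: 58.95
eef_pos: [0.3608, 0.3572, 0.1194]
ee_rot: [[0.808, 0.589, -0.0], [0.589, -0.808, -0.0], [-0.0, -0.0, -1.0]]
wrist_force: [0.0, 0.2, -1.0]
grip_width: 0.0234
time_s: 59.85
eef_pos: [0.3609, 0.3572, 0.1097]
ee_rot: [[0.808, 0.59, -0.0], [0.59, -0.808, 0.0], [-0.0, -0.0, -1.0]]
wrist_force: [-0.1, 0.5, -0.7]
grip_width: 0.0241
```

```bash
python3 -m jog '{"xyz":[[0,0,0.1],[0,0,0.1],[0,0,0.1],[0,0,0],[0,0,0]],"rot":[[0,0,0],[0,0,0],[0,0,0],[0,0,0],[0,0,0]],"jaw":[1,1,1,1,1]}'
python3 -m jog '{"xyz":[[0,0,0],[0,0,0],[0,0,0],[0,0,0],[0,0,0],[0,0,0]],"rot":[[0,0,0],[0,0,0],[0,0,0],[0,0,0],[0,0,0],[0,0,0]],"jaw":[0.85,0.7,0.5,0.3,0.3,0.3]}' 20
python3 -m jog '{"xyz":[[0,0,-1],[0,0,-2],[0,0,-3],[0,0,-3],[0,0,-3],[0,0,-3],[0,0,-3],[0,0,-2],[0,0,0],[0,0,0]],"rot":[[0,0,0],[0,0,0],[0,0,0],[0,0,0],[0,0,0],[0,0,0],[0,0,0],[0,0,0],[0,0,0],[0,0,0]],"jaw":[0.3,0.3,0.3,0.3,0.3,0.3,0.3,0.3,0.3,0.3]}'
python3 - <<'E'
from h import *
o,c=save('wrist','w17.png'); P=cloud(c,o)
rect(P,(240,120,330,300),.036,.045)
S=P[0:145,255:315].reshape(-1,3); S=S[(S[:,2]>.018)&(S[:,2]<.034)];print(len(S),S.mean(0))
E
```

```text
time_s: 60.35
eef_pos: [0.3609, 0.3572, 0.1068]
ee_rot: [[0.808, 0.59, 0.0], [0.59, -0.808, -0.0], [0.0, 0.0, -1.0]]
wrist_force: [-1.6, -1.8, 6.7]
grip_width: 0.0234
time_s: 60.95
eef_pos: [0.3609, 0.3571, 0.1067]
ee_rot: [[0.808, 0.59, -0.0], [0.59, -0.808, 0.0], [0.0, -0.0, -1.0]]
wrist_force: [0.0, 0.1, -0.4]
grip_width: 0.0568
time_s: 61.95
eef_pos: [0.3609, 0.357, 0.307]
ee_rot: [[0.808, 0.589, 0.001], [0.589, -0.808, 0.0], [0.001, 0.0, -1.0]]
wrist_force: [-0.1, -0.2, -0.7]
grip_width: 0.0654
rect 2076 c [0.3459 0.3442] wh [0.0984 0.0237] ang 35.76 medz 0.03979360344709368
1090 [0.4609 0.4279 0.0259]
```

View pics/w17.png

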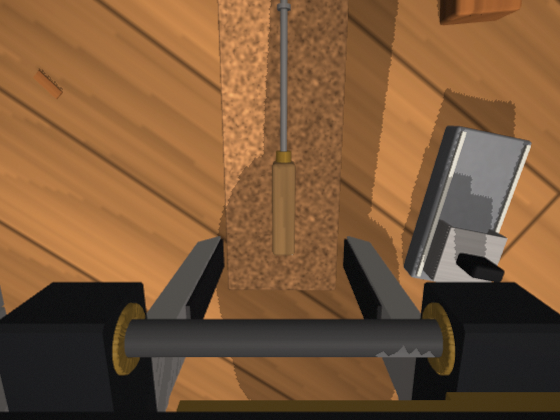

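The rod lies flat along the middle of the mat. I'll move clear and make a final overall check.

```bash
python3 -m jog '{"xyz":[[0,0,-2],[0,2,-2],[0,3,0],[0,3,0],[0,3,0],[0,3,0],[0,3,0],[0,3,0],[0,2,0],[0,0,0]],"rot":[[0,0,0],[0,0,4],[0,0,5],[0,0,5],[0,0,0],[0,0,0],[0,0,0],[0,0,0],[0,0,0],[0,0,0]],"jaw":[0.3,0.3,0.3,0.3,0.3,0.3,0.3,0.3,0.3,0.3]}'
python3 -m jog '{"xyz":[[0,2,0],[0,2,0],[0,2,0],[0,0,0],[0,0,0],[0,0,0]],"rot":[[0,0,0],[0,0,0],[0,0,0],[0,0,0],[0,0,0],[0,0,0]],"jaw":[0.3,0.3,0.3,0.3,0.3,0.3]}'
python3 - <<'E'
from h import *
o,c=save('top','top20.png');P=cloud(c);print(o['eef_pos'])
Q=tobrd(P.reshape(-1,3));K=Q[(abs(Q[:,0])<.06)&(abs(Q[:,1])<.12)&(Q[:,2]>.05)&(Q[:,2]<.16)]
for s in (1,-1):
  for a,b in ((.05,.1),(.115,.13)):
    k=K[(K[:,2]>a)&(K[:,2]<b)&(K[:,1]*s>0)]; print(s,len(k),k.mean(0),k.min(0),k.max(0))
S=P[220:320,135:225].reshape(-1,3);S=S[(S[:,2]>.025)&(S[:,2]<.05)&(S[:,1]>.28)]
print('rod',cv2.minAreaRect(S[:,:2].astype(np.float32)))
rect(P,(210,220,260,280),.085,.1);rect(P,(210,220,260,280),.05,.07)
save('side','side20.png')
E
```

```text
time_s: 63.0
eef_pos: [0.4557, 0.1566, 0.3457]
ee_rot: [[0.928, 0.373, -0.002], [0.373, -0.928, -0.0], [-0.002, -0.0, -1.0]]
wrist_force: [-0.2, 0.1, -0.0]
grip_width: 0.0658
time_s: 63.6
eef_pos: [0.4772, 0.1047, 0.3464]
ee_rot: [[0.926, 0.378, -0.001], [0.378, -0.926, 0.0], [-0.0, -0.001, -1.0]]
wrist_force: [0.0, 0.1, 0.3]
grip_width: 0.0658
[0.4772 0.1047 0.3464]
1 89 [-0.0055  0.0458  0.0645] [-0.0209  0.0268  0.0508] [0.0135 0.0651 0.0916]
1 28 [-0.0012  0.045   0.1241] [-0.004   0.0149  0.118 ] [0.0034 0.0733 0.1295]
-1 91 [-0.0059 -0.0442  0.0663] [-0.0217 -0.0632  0.0507] [ 0.0114 -0.0262  0.0988]
-1 31 [-0.0014 -0.0473  0.1225] [-0.0043 -0.077   0.1156] [ 0.0016 -0.0165  0.1279]
rod ((0.415710985660553, 0.391457200050354), (0.2721658945083618, 0.026041865348815918), 34.208351135253906)
rect 0 c [0. 0.] wh [0. 0.] ang 0.0 medz nan
rect 0 c [0. 0.] wh [0. 0.] ang 0.0 medz nan
  return _methods._mean(a, axis=axis, dtype=dtype,
  ret = ret.dtype.type(ret / rcount)
```

View pics/top20.png

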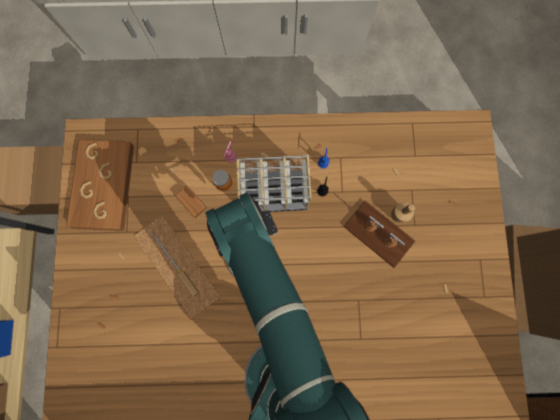

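View pics/side20.png

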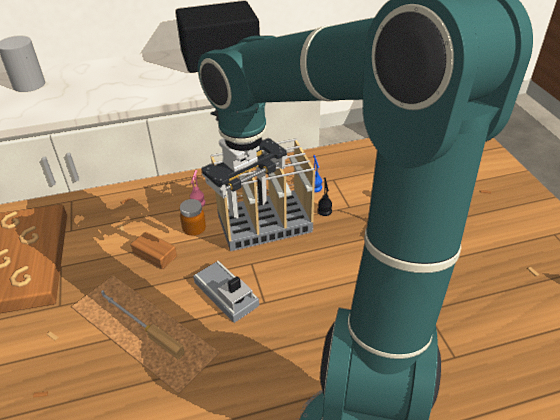

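The final views show two finials upright on the board (top camera, about (372,224) and (390,238)), the rod on the mat, the cover closed, the dryer empty and the bystanders in place. I'm handing in.

```bash
python3 -c "
from workcell import r
print(r.hand_in())"
```

```text
the job is handed in; nothing more can be done
None
```

The whole task ran in order and the job is handed in, at about 64 s of the 210 s allowed; no verdict was reported.

- **Fan stop:** I slid the cover open about 74.5 mm and pressed the button until it bottomed at 17.8 N. Closing the cover pushed it against its stop. A wrist-camera check then showed it about 1.2 mm from closed, within the 6 mm limit.
- **Finials:** Two were present, in the left and right bays; the middle bay was empty. I fetched both with the hook rod and lowered them in 1 mm steps onto the board. My last depth check put them about 45 mm either side of the board's centre, with bars level at about 0.121 m, so they stand upright.
- **Rod:** It lies flat along the middle of the mat. The wrist camera put it at 35.8° and the top camera at 34.2°, both close to the mat's 36°.
- **Bystanders:** The mallet, jar, offcut and look-alikes look unmoved in the final pictures; I did not measure them again.

**Failed check:** My last depth measurement of the cover from the top camera returned nothing because the arm was in the way. In the side view the cover still looks closed.

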